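# Put the soap away: in its dish, cover on, drawer shut

## Robot

A 6-joint arm with a two-finger parallel gripper is mounted at the origin on the work surface. World frame = base frame: x ahead of the robot, y to its left, z up, the work surface at z = 0. Lengths are in mm, angles in degrees, forces in N, time in s.
With the tool pointing down it reaches from about 300 to 850 mm from the base axis. Payload 4.2 kg.
Tool frame: the origin (TCP) lies at the very end of the fingers, on their centre line; the grasp point (between the pads) lies 19 mm behind it; z points along the fingers, y is the line along which they close (so a half turn about z gives the same grasp; the last joint's range is limited). The gripper opens to 91 mm and grips with 3 to 60 N. Pads are 32 mm wide; open, the fingers measure 118 mm over their backs; the gripper's body (76 mm by 178 mm) begins 60 mm behind the grasp point.
Start: joints at [64.63, 18.312, 89.639, -0, 72.044, -1.146], TCP at [235.936, 524.383, 213.976] pointing down, gripper open.
Joint ranges: [-177.97, 177.97], [-48.28, 115.42], [12.27, 149.76], [-77.06, 257.06], [2.81, 150.46], [-146.56, 146.56]. Speed limits (degrees/s): [147.25, 147.25, 180, 180, 180, 180].

## Interface

Orientations are given as [roll, pitch, yaw] about the fixed x, y, z axes, in that order (R = Rz(yaw) Ry(pitch) Rx(roll)).
In Python, from workcell import env, grab_frame gives the robot as it stands. The module is installed in compiled form; this text tells all that it offers.
- The arm moves only by the tool move_arm, never from a script. Its argument "plan" is a list of rows, each an object of numbers: "tx", "ty", "tz": the shift along the tool's x, y, z in cm; "wx", "wy", "wz": the turn, a rotation vector about the tool's x, y, z in rad. In form: [{"tx": .., "ty": .., "tz": .., "wx": .., "wy": .., "wz": ..}, ...]. A call has 1 to 12 rows; each row shifts and turns the commanded pose from where the row before left it, along the tool's axes as they then stand; what a row does not reach is not made up. A row lasts 1/12 s, in which the tool goes at most 41.7 mm and 7.16 degrees, less where a joint would pass 70% of its speed; a pose out of reach is approached as far as the arm can. A call is refused whole if a number of a shift passes 4.17 or a number of a turn 0.125, either way. A call with a gripper value outside its range is refused whole. "gripper" is the finger opening in cm, from 0 to 9.12, set as the call begins (left out, the last holds). The fingers move at their own pace and stop on an object; "force" is the grip in N (left out, the last holds). Time passes only in rows, so rows that do not move let the fingers close. It gives the time, the measured TCP pose, the force, the opening and the grip force at its end, in the units of the state.
- env.state(): the state, without advancing time (a new reading comes with each control period).
- grab_frame(name): name is "scene" or "top" or "wrist"; returns a dict with "color" (400x640x3 uint8, red, green, blue), "vfov" (degrees; the focal length in pixels is half the picture's height over the tangent of half this angle, whatever the lens; pixels are square), "cx", "cy" (the principal point, pixels), "view" (4x4, takes a point from world to camera coordinates). Camera axes: x right, y up, looking along -z (the intrinsics and any distortion apply to the point x, -y, -z); pixel columns grow to the right and rows downward; lengths in mm; the calibration is good to about 2 mm. A picture is of the moment at which its call begins. There is no depth.
- env.job_done(): hands the job in; it is judged then, once.
The state is a dict: "time_s": time; "qpos": joint angles; "qvel": joint speeds; "effort": joint torques, N m; "ee_pos": TCP position; "ee_rot": TCP orientation; "force": force on the tool from outside, world axes, zero at the start; "torque": the same for the moment, N m; "gripper_width": finger opening in mm; "gripper_force": force on a finger pad.
Only numpy, scipy, OpenCV 4.12 (cv2) and the standard library are available. Lean on these libraries where they do the work, as an engineer would, in place of code of your own. Each camera call takes 0.05 s, during which the arm holds its last target. There are 200 camera calls.

## Task

Pull the white bathroom drawer far enough open to reach the soap dish inside, lay the bar of soap flat in the dish, and put the rectangular soap-dish cover on so that it sits fully down all round. Then slide the drawer gently and fully shut, with the covered dish and its soap inside. Leave the nail brush, bottles and other things in their places, upright.

Things in the scene. Friction and masses are not known exactly. Their poses are not given: they have to be found in the camera images.
- soap: Cream bar of soap with rounded edges, 50 x 78 x 28 mm (x, y, z), about 120 g. Origin at the centre of its underside; z up. Lies flat on the counter at one of four spots (near or far, left or right), any yaw.
- dish: White ceramic soap dish, loose on the drawer floor, long side across the drawer. Flat base flange 82 x 114 x 4 mm (x, y, z); on it a low wall, 68 x 100 mm outside, 3 mm thick, its top 14 mm above the underside. Inner floor 62 x 94 mm, 4 mm above the underside. Origin: centre of the underside. It may slide a little as the drawer moves.
- lid: White ceramic cover of the soap dish: an upside-down box 82 x 114 x 36 mm (x, y, z), walls and roof 3 mm, with a ridge to hold it by centred on the roof, 14 mm thick (x), 44 long (y), 18 high. Origin: centre of its lower edge. Stands on the counter at one of the four spots. In place (either way round) its lower edge rests on the dish's flange, 4 mm over the dish's underside, 4 mm play each side.
- unit: White one-drawer unit fixed on the counter, 240 mm deep (x), 270 mm wide (y), 100 mm high. Origin at the centre of its underside; its front faces its own -x, towards the robot. On its top at the rear, fixed, are a round mirror (to 250 mm above the counter, left) and a glass jar (160 mm, right). With the drawer shut, the covered dish passes under the unit's top with 8 mm to spare.
- unit_drawer0 (a joint): How far the drawer is out, m, along the unit's -x: 0 fully shut, 0.166 fully out; starts a little open, stays where left. Heights above the counter: floor (dish stands on it) 22 mm, walls 78, front 16 to 91. Front 264 mm wide, 15 thick; inside 195 mm deep, 228 wide. Small tins are fixed to its floor on the +y side, a carton at the back.
- unit_drawer0_handle (a point): Middle of the drawer's chrome bar handle, 62 mm above the counter: a round bar 11 mm thick and 120 mm long along the unit's y, its axis 35 mm in front of the drawer front, on two stalks near its ends. It moves with the drawer; axes as the unit's.
- brush: White nail brush, 38 x 88 x 32 mm, lying bristles down at one of the four spots. Origin under its centre. Leave alone.
- jarlid: Round white lid, 76 mm diameter, 30 mm high with its knob, at one of the four spots. Origin under its centre. Leave alone.
- shampoo: Black bottle, 42 mm diameter, 142 mm high, standing on the counter beside the drawer's path, on one side. Origin under its centre. Leave alone.
- can: Aluminium spray can, 42 mm diameter, 155 mm high, standing beside the drawer's path, on the other side. Origin under its centre. Leave alone.
- tumbler: Glass tumbler, 72 mm diameter, 95 mm high, with a toothbrush in it that reaches 170 mm. Origin under its centre. Leave alone.
- cleaner: Blue trigger-spray bottle, 64 mm diameter, 191 mm high. Origin under its centre. Leave alone.
Mind the look-alikes: they are no part of the job. What is shaped like the lid but green is not meant. Leave any red look-alike of the soap alone.

How it is judged (in metres and radians):
On the way, in this order (a step that is already met when the one before it is completed fails the run):
1. the soap lies flat in the dish, let go, before the cover is on (x of soap in the frame of dish between -0.011 and 0.011 m and y of soap in the frame of dish between -0.014 and 0.014 m and z of soap in the frame of dish between 0.001 and 0.0075 m and angle between dish's own z axis and vertical below 0.08 rad and contact force between the fingers and soap below 0.1 N and distance between lid and dish above 0.06 m), for 0.2 s.
2. the cover sits fully down on the dish over the soap, let go, with the drawer still open (x of soap in the frame of dish between -0.011 and 0.011 m and y of soap in the frame of dish between -0.014 and 0.014 m and z of soap in the frame of dish between 0.001 and 0.0075 m and angle between dish's own z axis and vertical below 0.08 rad and x of lid in the frame of dish between -0.0075 and 0.0075 m and y of lid in the frame of dish between -0.0075 and 0.0075 m and z of lid in the frame of dish between 0.001 and 0.0065 m and angle between the z axis of lid and the z axis of dish, either way round below 0.06 rad and contact force between the fingers and soap below 0.1 N and contact force between the fingers and lid below 0.1 N and value of joint unit_drawer0 above 0.03 m), for 0.2 s.
At the end, for the whole second after the job is handed in: The soap lies flat in the dish (centred within about 11 x 14 mm, on its floor), the cover is seated on the dish's flange (within 7.5 mm sideways and 2.5 mm in height, not tilted), both inside the drawer, and the drawer is shut to within 5 mm and everything is still (x of soap in the frame of dish between -0.011 and 0.011 m and y of soap in the frame of dish between -0.014 and 0.014 m and z of soap in the frame of dish between 0.001 and 0.0075 m and angle between dish's own z axis and vertical below 0.08 rad and x of lid in the frame of dish between -0.0075 and 0.0075 m and y of lid in the frame of dish between -0.0075 and 0.0075 m and z of lid in the frame of dish between 0.001 and 0.0065 m and angle between the z axis of lid and the z axis of dish, either way round below 0.06 rad and value of joint unit_drawer0 below 0.005 m and velocity of joint unit_drawer0 between -0.01 and 0.01 m/s and linear speed of each of dish, lid below 0.02 m/s); the robot touches nothing.
It fails at once if the nail brush or round lid is shifted by more than 35 mm or tipped over (distance of any of brush, jarlid from where it was at the start of the episode above 0.035 m or angle between any of brush, jarlid's own z axis and vertical above 0.5 rad).
It fails at once if a bottle, the can or the tumbler is shifted by more than 35 mm or tipped over (distance of any of shampoo, can, tumbler, cleaner from where it was at the start of the episode above 0.035 m or angle between any of shampoo, can, tumbler, cleaner's own z axis and vertical above 0.5 rad).
It fails at once if the drawer is slammed (faster than 0.5 m/s) (velocity of joint unit_drawer0 below -0.5 m/s).
It also fails if it takes over 72 s, if anything falls off the work surface, if the arm or the gripper's body presses on something with over 40 N, if the wrist force passes 120 N, or if a joint passes its speed limit or range.

## Working session

There is one attempt and no reset: what is moved stays moved. The work goes in short steps, Python scripts to look and compute and a tool call to move; the robot and the scene stay as the last step left them, time stands still between calls to the robot, and variables do not carry over. Pictures are saved under pics/ and viewed, at most 10 in all, crops included, and the job is handed in when it is done.

Besides the shell and the picture viewer there is one more tool, called after "Call:" as name(argument=value, ...) on one line, values as JSON. move_arm: Moves the arm, as the interface text tells. Its arguments: {"type":"object","properties":{"plan":{"type":"array","items":{"type":"object","properties":{"tx":{"type":"number"},"ty":{"type":"number"},"tz":{"type":"number"},"wx":{"type":"number"},"wy":{"type":"number"},"wz":{"type":"number"}}}},"gripper":{"type":"number"},"force":{"type":"number"}},"required":["plan"]}

```bash
mkdir -p pics; ls; cat > h.py <<'E'
import numpy as np,cv2,pickle
from workcell import env,grab_frame
def grab(n,f):
    g=grab_frame(n); pickle.dump(g,open('pics/'+f+'.pkl','wb')); cv2.imwrite('pics/'+f+'.png',g['color'][:,:,::-1]); return g
def load(f): return pickle.load(open('pics/'+f+'.pkl','rb'))
def K(g):
    f=g['color'].shape[0]/2/np.tan(np.radians(g['vfov'])/2); return f
def px(g,u,v,z):
    V=np.array(g['view']);f=K(g);R=V[:3,:3];t=V[:3,3]
    d=R.T@np.array([(u-g['cx'])/f,-(v-g['cy'])/f,-1]);c=-R.T@t
    return (c+d*(z-c[2])/d[2]).round(1)
def proj(g,p):
    V=np.array(g['view']);q=V[:3,:3]@np.array(p,float)+V[:3,3];f=K(g)
    return np.array([g['cx']+f*q[0]/-q[2],g['cy']-f*q[1]/-q[2]]).round(1)
E
python3 - <<'E'
from h import *
for n in ['scene','top','wrist']:
    g=grab(n,n+'0'); print(n,{k:(v if k!='view' else np.array(v).round(3).tolist()) for k,v in g.items() if k!='color'})
s=env.state();print(s)
cv2.imwrite('pics/st.png',np.vstack([g['color'][:,:,::-1] for g in [load('top0')]]))
E
```

```text
pics
scene {'vfov': 49.04542281736009, 'cx': 321.45544729412705, 'cy': 190.30523594597705, 'view': [[0.023, 1.0, 0.02, -12.964], [-0.753, 0.005, 0.658, 417.719], [0.657, -0.03, 0.753, -1856.853], [0.0, 0.0, 0.0, 1.0]]}
top {'vfov': 56.5967288476532, 'cx': 320.69828057112807, 'cy': 199.5881808126822, 'view': [[0.018, -1.0, 0.005, -25.579], [0.981, 0.019, 0.193, -621.873], [-0.193, 0.001, 0.981, -1013.189], [0.0, 0.0, 0.0, 1.0]]}
wrist {'vfov': 61.04770745484927, 'cx': 318.974792006221, 'cy': 200.58774517085888, 'view': [[0.41, 0.912, -0.002, -574.525], [-0.874, 0.392, -0.288, 33.061], [-0.262, 0.12, 0.958, -392.051], [0.0, 0.0, 0.0, 1.0]]}
{'time_s': 0.15, 'qpos': array([ 6.46307951e+01,  1.83433953e+01,  8.96878598e+01, -6.06331439e-04,
        7.20415841e+01, -1.14286509e+00]), 'qvel': array([-0.00838608, -0.23882367, -0.1868531 ,  0.01075028,  0.09628241,
       -0.0511202 ]), 'effort': array([ 3.01613591e-04, -4.12771404e+01, -2.32155812e+01,  7.26524857e-02,
        4.34615510e-02, -8.65967650e-05]), 'ee_pos': array([235.77320794, 524.05984598, 213.32858628]), 'ee_rot': array([-1.79927164e+02, -8.76372548e-04,  1.55773847e+02]), 'force': array([-0.05411175,  0.32816255, -0.4664955 ]), 'torque': array([ 0.06835231,  0.05069035, -0.02670051]), 'gripper_force': 0.0, 'gripper_width': 91.54281817273419}
```

View pics/top0.png

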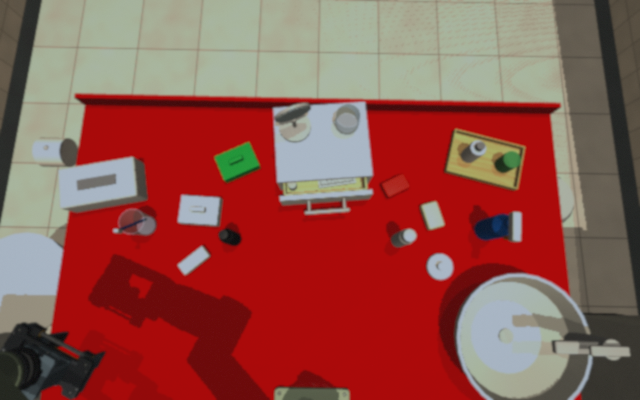

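View pics/scene0.png

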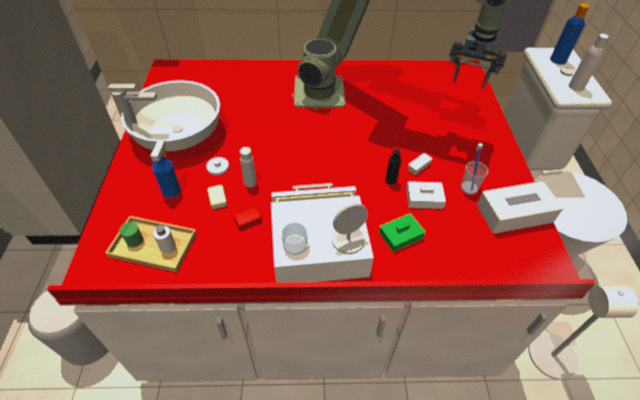

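The top view shows the lid at (199,210), the soap at (432,215), the handle at about (327,211), the can at (403,237), the shampoo at (230,236), the brush at (193,260) and the round lid at (440,266). The red and green look-alikes are at (395,185) and (237,161).

```bash
python3 - <<'E'
from h import *
g=load('top0');c=g['color'].astype(int)
x0,y0,x1,y1=170,90,530,290
m=((c[:,:,1]>90)&(c[:,:,2]>70)).astype(np.uint8); 
for n,(a,b,w,h,z) in dict(lid=(172,185,55,50,36),soap=(412,195,40,40,28),brush=(170,240,50,40,32),jar=(420,248,45,40,15)).items():
    mm=np.zeros_like(m);mm[b:b+h,a:a+w]=m[b:b+h,a:a+w]
    k=max(cv2.findContours(mm,0,2)[0],key=cv2.contourArea);r=cv2.minAreaRect(k);B=cv2.boxPoints(r)
    P=np.array([px(g,u,v,z) for u,v in B]);print(n,r,P[:,:2].tolist(),P.mean(0).round(1),[np.linalg.norm(P[i]-P[i-1]).round(1) for i in range(4)],np.degrees(np.arctan2(*(P[1]-P[0])[1::-1])).round(1))
img=g['color'][85:285,170:470,::-1]
o=cv2.resize(img[:133,80:280],(800,532),interpolation=cv2.INTER_CUBIC);cv2.imwrite('pics/c1.png',o)
for n,u,v in [('shampoo',228,243),('can',401,243)]:print(n,px(g,u,v,0))
E
```

```text
lid ((198.52029418945312, 209.71572875976562), (41.750770568847656, 29.28253746032715), 4.085616588592529) [[550.0, 404.7], [637.1, 406.6], [630.4, 282.9], [543.6, 282.8]] [590.3 344.2  36. ] [np.float64(122.1), np.float64(87.1), np.float64(123.9), np.float64(86.8)] 1.2
soap ((432.45001220703125, 214.85000610351562), (27.195585250854492, 17.39252471923828), 71.56504821777344) [[618.8, -309.5], [636.4, -359.4], [559.3, -381.5], [542.2, -332.2]] [ 589.2 -345.7   28. ] [np.float64(79.9), np.float64(52.9), np.float64(80.2), np.float64(52.2)] -70.6
brush ((192.98463439941406, 260.1230773925781), (14.208338737487793, 32.626556396484375), 52.12501525878906) [[430.4, 397.7], [488.8, 328.6], [457.1, 301.0], [399.4, 370.0]] [443.9 349.3  32. ] [np.float64(41.6), np.float64(90.5), np.float64(42.0), np.float64(89.9)] -49.8
jar ((440.0, 266.0), (26.0, 26.0), 90.0) [[477.3, -329.1], [478.7, -405.6], [403.9, -401.8], [402.6, -326.4]] [ 440.6 -365.7   15. ] [np.float64(74.7), np.float64(76.5), np.float64(74.9), np.float64(75.4)] -89.0
shampoo [496.9 260.1   0. ]
can [ 506.4 -256.7    0. ]
```

View pics/c1.png

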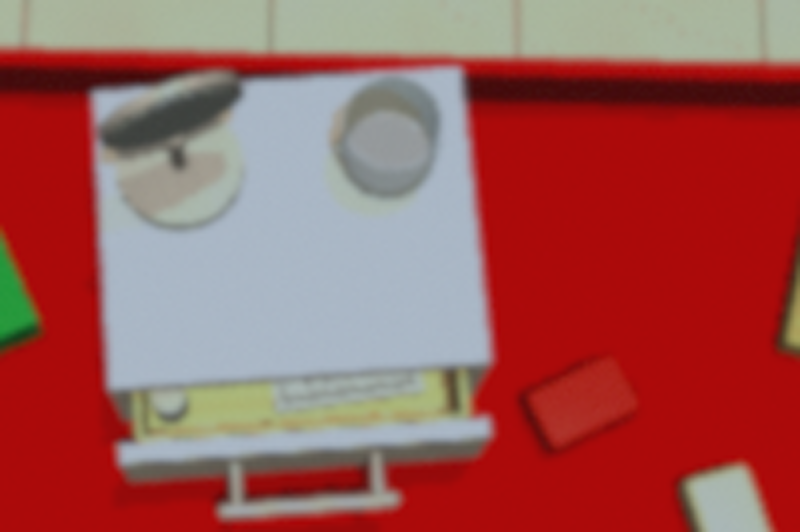

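The crop shows the unit's top with front corners (110,388) and (492,360), and the handle from (222,513) to (398,498), both in crop pixels at 4x with offset (250,85).

```bash
python3 - <<'E'
from h import *
g=load('top0')
f=lambda a,b,z:px(g,250+a/4,85+b/4,z)
for n,a,b,z in [('fl',110,388,100),('fr',492,360,100),('bl',92,90,100),('br',465,68,100),('hl',220,512,62),('hr',400,497,62),('dfl',115,447,91),('dfr',493,420,91)]: print(n,f(a,b,z))
# scene check: handle
E
```

```text
fl [662.5 108.2 100. ]
fr [ 688.  -160.2  100. ]
bl [886.1 130.4 100. ]
br [ 909.  -142.4  100. ]
hl [581.9  30.2  62. ]
hr [595.3 -98.7  62. ]
dfl [622.1 104.   91. ]
dfr [ 646.7 -161.9   91. ]
```

```bash
cat >> h.py <<'E'
def plan(x,y,z,yaw,n=None,src=None):
    s=env.state();p=np.array(s['ee_pos'] if src is None else src[:3]);y0=s['ee_rot'][2] if src is None else src[3]
    d=np.array([x,y,z])-p;dy=(yaw-y0+180)%360-180
    n=n or int(max(np.ceil(np.linalg.norm(d)/40),np.ceil(abs(dy)/6.8),1))
    out=[]
    for i in range(n):
        a=np.radians(y0+dy*i/n);v=d/n/10
        out.append((round(v[0]*np.cos(a)+v[1]*np.sin(a),2),round(v[0]*np.sin(a)-v[1]*np.cos(a),2),round(-v[2],2),round(-np.radians(dy/n),4)))
    print('from',p.round(1),round(y0,1),s['ee_rot'].round(2)[:2],'rows',n)
    for o in out: print(o)
E
python3 -c "
from h import *
plan(545,-34,240,95.5,src=(235.9,524.4,214,155.77))"
```

```text
from [235.9 524.4 214. ] 155.8 [-179.93   -0.  ] rows 16
(np.float64(-3.19), np.float64(-2.39), np.float64(-0.16), np.float64(0.0657))
(np.float64(-3.34), np.float64(-2.17), np.float64(-0.16), np.float64(0.0657))
(np.float64(-3.48), np.float64(-1.95), np.float64(-0.16), np.float64(0.0657))
(np.float64(-3.6), np.float64(-1.72), np.float64(-0.16), np.float64(0.0657))
(np.float64(-3.71), np.float64(-1.48), np.float64(-0.16), np.float64(0.0657))
(np.float64(-3.79), np.float64(-1.23), np.float64(-0.16), np.float64(0.0657))
(np.float64(-3.87), np.float64(-0.98), np.float64(-0.16), np.float64(0.0657))
(np.float64(-3.92), np.float64(-0.72), np.float64(-0.16), np.float64(0.0657))
(np.float64(-3.96), np.float64(-0.46), np.float64(-0.16), np.float64(0.0657))
(np.float64(-3.98), np.float64(-0.2), np.float64(-0.16), np.float64(0.0657))
(np.float64(-3.99), np.float64(0.06), np.float64(-0.16), np.float64(0.0657))
(np.float64(-3.98), np.float64(0.32), np.float64(-0.16), np.float64(0.0657))
(np.float64(-3.95), np.float64(0.58), np.float64(-0.16), np.float64(0.0657))
(np.float64(-3.9), np.float64(0.84), np.float64(-0.16), np.float64(0.0657))
(np.float64(-3.84), np.float64(1.1), np.float64(-0.16), np.float64(0.0657))
(np.float64(-3.76), np.float64(1.34), np.float64(-0.16), np.float64(0.0657))
```

Call:
move_arm(plan=[{"tx": -3.2,"ty": -2.4,"tz": -0.2,"wz": 0.066},{"tx": -3.3,"ty": -2.2,"tz": -0.2,"wz": 0.066},{"tx": -3.5,"ty": -1.9,"tz": -0.2,"wz": 0.066},{"tx": -3.6,"ty": -1.7,"tz": -0.2,"wz": 0.066},{"tx": -3.7,"ty": -1.5,"tz": -0.2,"wz": 0.066},{"tx": -3.8,"ty": -1.2,"tz": -0.2,"wz": 0.066},{"tx": -3.9,"ty": -1.0,"tz": -0.2,"wz": 0.066},{"tx": -3.9,"ty": -0.7,"tz": -0.2,"wz": 0.066},{"tx": -4.0,"ty": -0.5,"tz": -0.2,"wz": 0.066},{"tx": -4.0,"ty": -0.2,"tz": -0.2,"wz": 0.066},{"tx": -4.0,"ty": 0.1,"tz": -0.2,"wz": 0.066},{"tx": -4.0,"ty": 0.3,"tz": -0.2,"wz": 0.066}])

```text
schema error: expected keys tx, ty, tz, wx, wy, wz
```

Call:
move_arm(plan=[{"tx": -3.9,"ty": 0.6,"wz": 0.066},{"tx": -3.9,"ty": 0.8,"wz": 0.066},{"tx": -3.8,"ty": 1.1,"wz": 0.066},{"tx": -3.8,"ty": 1.3,"wz": 0.066},{},{}], gripper=3.2)

```text
schema error: expected keys tx, ty, tz, wx, wy, wz
```

```bash
python3 - <<'E'
from h import *
s=env.state();print(s['time_s'],s['ee_pos'],s['ee_rot'],s['gripper_width'])
g=grab('wrist','w1')
V=np.array(g['view']);print(-V[:3,:3].T@V[:3,3])
E
```

```text
0.15 [235.77320794 524.05984598 213.32858628] [-1.79927164e+02 -8.76372548e-04  1.55773847e+02] 91.54281817273419
[162.06516038 557.96956592 383.93369851]
```

View pics/w1.png

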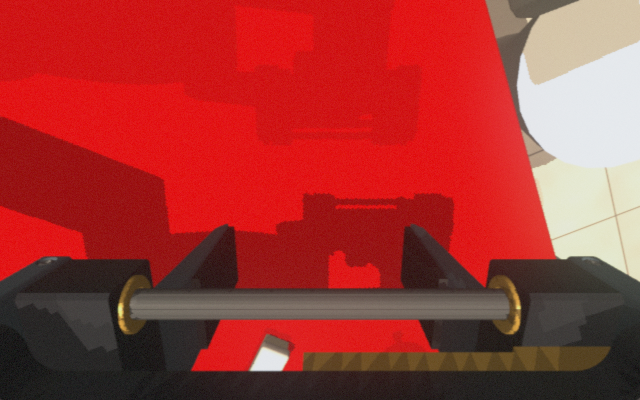

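The calls were refused because every row needs all six keys. The wrist picture shows only the counter ahead of the fingers, with nothing to measure yet.

Call:
move_arm(plan=[{"tx": -3.2,"ty": -2.4,"tz": -0.2,"wx": 0,"wy": 0,"wz": 0.066},{"tx": -3.3,"ty": -2.2,"tz": -0.2,"wx": 0,"wy": 0,"wz": 0.066},{"tx": -3.5,"ty": -1.9,"tz": -0.2,"wx": 0,"wy": 0,"wz": 0.066},{"tx": -3.6,"ty": -1.7,"tz": -0.2,"wx": 0,"wy": 0,"wz": 0.066},{"tx": -3.7,"ty": -1.5,"tz": -0.2,"wx": 0,"wy": 0,"wz": 0.066},{"tx": -3.8,"ty": -1.2,"tz": -0.2,"wx": 0,"wy": 0,"wz": 0.066},{"tx": -3.9,"ty": -1.0,"tz": -0.2,"wx": 0,"wy": 0,"wz": 0.066},{"tx": -3.9,"ty": -0.7,"tz": -0.2,"wx": 0,"wy": 0,"wz": 0.066},{"tx": -4.0,"ty": -0.5,"tz": -0.2,"wx": 0,"wy": 0,"wz": 0.066},{"tx": -4.0,"ty": -0.2,"tz": -0.2,"wx": 0,"wy": 0,"wz": 0.066},{"tx": -4.0,"ty": 0.1,"tz": -0.2,"wx": 0,"wy": 0,"wz": 0.066},{"tx": -4.0,"ty": 0.3,"tz": -0.2,"wx": 0,"wy": 0,"wz": 0.066}])

```text
time_s: 1.2
ee_pos: [468.3, 102.8, 238.1]
ee_rot: [180.0, -0.0, 110.2]
force: [0.5, 0.8, 0.4]
gripper_width: 91.0
gripper_force: 0.0
```

Call:
move_arm(plan=[{"tx": -3.9,"ty": 0.6,"tz": 0,"wx": 0,"wy": 0,"wz": 0.066},{"tx": -3.9,"ty": 0.8,"tz": 0,"wx": 0,"wy": 0,"wz": 0.066},{"tx": -3.8,"ty": 1.1,"tz": 0,"wx": 0,"wy": 0,"wz": 0.066},{"tx": -3.8,"ty": 1.3,"tz": 0,"wx": 0,"wy": 0,"wz": 0.066},{"tx": 0,"ty": 0,"tz": 0,"wx": 0,"wy": 0,"wz": 0},{"tx": 0,"ty": 0,"tz": 0,"wx": 0,"wy": 0,"wz": 0}], gripper=3.2)

```text
time_s: 1.7
ee_pos: [544.1, -36.6, 237.2]
ee_rot: [-179.9, -0.0, 95.1]
force: [-0.0, 0.7, -0.0]
gripper_width: 54.0
gripper_force: 0.0
```

```bash
python3 - <<'E'
from h import *
s=env.state();print(s['time_s'],s['ee_pos'],s['ee_rot'],s['gripper_width'])
g=grab('wrist','w2')
V=np.array(g['view']);print(-V[:3,:3].T@V[:3,3])
for p in [(588,-34,62),(582,26,62),(594,-94,62)]: print(proj(g,p))
grab('top','t2')
E
```

```text
1.7 [544.07751449 -36.5620541  237.23089693] [-1.79931356e+02 -3.16717079e-02  9.50905652e+01] 53.96171924895651
[537.65477256  44.8853385  407.87607379]
[360.5 181.6]
[362.  122.6]
[359.2 235.1]
```

View pics/w2.png

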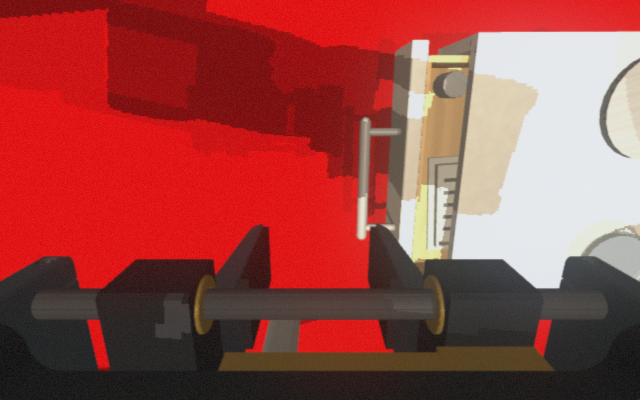

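The wrist picture shows the handle from (365,118) to (361,238), within 3 px of the prediction. The unit's front top edge runs from (479,33) to (452,258).

```bash
python3 - <<'E'
from h import *
g=load('w2')
for n,u,v,z in [('hl',365,119,62),('hr',361.5,237,62),('ul',479,33,100),('ur',452,258,100),('fl',428,40,91),('fr',411,258,91),('f0l',410,42,91)]: print(n,px(g,u,v,z))
plan(590.5,-34,110,95.5)
E
```

```text
hl [584.6  29.8  62. ]
hr [596.8 -96.   62. ]
ul [664.3 108.3 100. ]
ur [683.1 -94.9 100. ]
fl [625.8 101.   91. ]
fr [ 645.4 -102.8   91. ]
f0l [610.8  98.1  91. ]
from [543.2 -34.4 237.6] 95.3 [-1.7994e+02 -5.0000e-02] rows 4
(np.float64(-0.1), np.float64(1.18), np.float64(3.19), np.float64(-0.0009))
(np.float64(-0.1), np.float64(1.18), np.float64(3.19), np.float64(-0.0009))
(np.float64(-0.1), np.float64(1.18), np.float64(3.19), np.float64(-0.0009))
(np.float64(-0.1), np.float64(1.18), np.float64(3.19), np.float64(-0.0009))
```

Call:
move_arm(plan=[{"tx": -0.1,"ty": 2.4,"tz": 3,"wx": 0,"wy": 0,"wz": 0},{"tx": -0.1,"ty": 2.4,"tz": 3,"wx": 0,"wy": 0,"wz": 0},{"tx": 0,"ty": 0,"tz": 3,"wx": 0,"wy": 0,"wz": -0.003},{"tx": 0,"ty": 0,"tz": 3,"wx": 0,"wy": 0,"wz": 0},{"tx": 0,"ty": 0,"tz": 0,"wx": 0,"wy": 0,"wz": 0},{"tx": 0,"ty": 0,"tz": 0,"wx": 0,"wy": 0,"wz": 0}])

```text
time_s: 2.3
ee_pos: [590.4, -31.0, 117.2]
ee_rot: [-179.8, -0.0, 95.6]
force: [0.1, 0.4, 1.1]
gripper_width: 31.6
gripper_force: 0.0
```

Call:
move_arm(plan=[{"tx": 0,"ty": 0,"tz": 2.2,"wx": 0,"wy": 0,"wz": 0},{"tx": 0,"ty": 0,"tz": 2.0,"wx": 0,"wy": 0,"wz": 0},{"tx": 0,"ty": 0,"tz": 1.6,"wx": 0,"wy": 0,"wz": 0},{"tx": 0,"ty": 0,"tz": 1.6,"wx": 0,"wy": 0,"wz": 0},{"tx": 0,"ty": 0,"tz": 0,"wx": 0,"wy": 0,"wz": 0},{"tx": 0,"ty": 0,"tz": 0,"wx": 0,"wy": 0,"wz": 0}])

```text
time_s: 2.8
ee_pos: [592.6, -32.0, 45.9]
ee_rot: [179.9, 0.0, 95.5]
force: [0.8, 0.7, 0.3]
gripper_width: 32.1
gripper_force: 0.0
```

Call:
move_arm(plan=[{"tx": 0,"ty": 0,"tz": 0,"wx": 0,"wy": 0,"wz": 0},{"tx": 0,"ty": 0,"tz": 0,"wx": 0,"wy": 0,"wz": 0},{"tx": 0,"ty": 0,"tz": 0,"wx": 0,"wy": 0,"wz": 0},{"tx": 0,"ty": 0,"tz": 0,"wx": 0,"wy": 0,"wz": 0},{"tx": 0,"ty": 0,"tz": 0,"wx": 0,"wy": 0,"wz": 0},{"tx": 0,"ty": 0,"tz": 0,"wx": 0,"wy": 0,"wz": 0}], gripper=0.6, force=20)

```text
time_s: 3.3
ee_pos: [592.4, -32.5, 45.2]
ee_rot: [179.9, 0.0, 95.4]
force: [-0.4, 0.4, 5.5]
gripper_width: 10.3
gripper_force: 20.0
```

Call:
move_arm(plan=[{"tx": 0,"ty": -0.5,"tz": 0,"wx": 0,"wy": 0,"wz": 0},{"tx": 0,"ty": -1,"tz": 0,"wx": 0,"wy": 0,"wz": 0},{"tx": 0,"ty": -1.3,"tz": 0,"wx": 0,"wy": 0,"wz": 0},{"tx": 0,"ty": -1.3,"tz": 0,"wx": 0,"wy": 0,"wz": 0},{"tx": 0,"ty": -1.3,"tz": 0,"wx": 0,"wy": 0,"wz": 0},{"tx": 0,"ty": -1.3,"tz": 0,"wx": 0,"wy": 0,"wz": 0},{"tx": 0,"ty": -1.3,"tz": 0,"wx": 0,"wy": 0,"wz": 0},{"tx": 0,"ty": -1.3,"tz": 0,"wx": 0,"wy": 0,"wz": 0},{"tx": 0,"ty": -1.2,"tz": 0,"wx": 0,"wy": 0,"wz": 0},{"tx": 0,"ty": -1,"tz": 0,"wx": 0,"wy": 0,"wz": 0},{"tx": 0,"ty": -0.6,"tz": 0,"wx": 0,"wy": 0,"wz": 0},{"tx": 0,"ty": -0.4,"tz": 0,"wx": 0,"wy": 0,"wz": 0}])

```text
time_s: 4.3
ee_pos: [466.9, -44.2, 45.1]
ee_rot: [179.9, -0.0, 95.4]
force: [0.9, 1.8, 9.1]
gripper_width: 10.5
gripper_force: 20.0
```

Call:
move_arm(plan=[{"tx": 0,"ty": 0,"tz": 0,"wx": 0,"wy": 0,"wz": 0},{"tx": 0,"ty": 0,"tz": 0,"wx": 0,"wy": 0,"wz": 0},{"tx": 0,"ty": 0,"tz": 0,"wx": 0,"wy": 0,"wz": 0}], gripper=3.2)

```text
time_s: 4.55
ee_pos: [466.5, -44.4, 43.6]
ee_rot: [-179.9, -0.0, 95.4]
force: [0.1, 0.2, -0.2]
gripper_width: 27.8
gripper_force: 0.0
```

```bash
python3 - <<'E'
from h import *
s=env.state();print(s['time_s'],s['ee_pos'],s['force'])
g=grab('top','t3')
cv2.imwrite('pics/c3.png',cv2.resize(g['color'][135:268,170:450,::-1],None,fx=2.85,fy=4,interpolation=cv2.INTER_CUBIC) if 0 else cv2.resize(g['color'][130:260,240:440,::-1],(800,520),interpolation=cv2.INTER_CUBIC))
E
```

```text
4.55 [466.47348391 -44.40762081  43.61749285] [ 0.08327473  0.22385732 -0.18411351]
```

Call:
move_arm(plan=[{"tx": 0,"ty": 0,"tz": -2,"wx": 0,"wy": 0,"wz": 0},{"tx": 0,"ty": 0,"tz": -4,"wx": 0,"wy": 0,"wz": 0},{"tx": 0,"ty": 0,"tz": -4,"wx": 0,"wy": 0,"wz": 0},{"tx": -1,"ty": 1,"tz": -3.5,"wx": 0,"wy": 0,"wz": 0},{"tx": -1,"ty": 3,"tz": -2,"wx": 0,"wy": 0,"wz": 0},{"tx": -1,"ty": 3,"tz": -2,"wx": 0,"wy": 0,"wz": 0},{"tx": -1,"ty": 2,"tz": -2,"wx": 0,"wy": 0,"wz": 0},{"tx": -1,"ty": 1,"tz": 0,"wx": 0,"wy": 0,"wz": 0},{"tx": 0,"ty": 0,"tz": 0,"wx": 0,"wy": 0,"wz": 0},{"tx": 0,"ty": 0,"tz": 0,"wx": 0,"wy": 0,"wz": 0}], gripper=9.1)

```text
time_s: 5.43
ee_pos: [571.2, -84.8, 237.7]
ee_rot: [-179.8, -0.0, 95.4]
force: [-0.6, 0.2, -0.8]
gripper_width: 90.5
gripper_force: 0.0
```

```bash
python3 - <<'E'
from h import *
s=env.state();print(s['time_s'],s['ee_pos'],s['ee_rot'])
g=grab('wrist','w3')
cv2.imwrite('pics/w3b.png',cv2.resize(g['color'][:,:,::-1],None,fx=1.25,fy=1.25,interpolation=cv2.INTER_CUBIC))
E
```

```text
5.4333 [571.15003246 -84.78275191 237.70135728] [-1.79848093e+02 -4.89847020e-02  9.54093049e+01]
```

View pics/w3b.png

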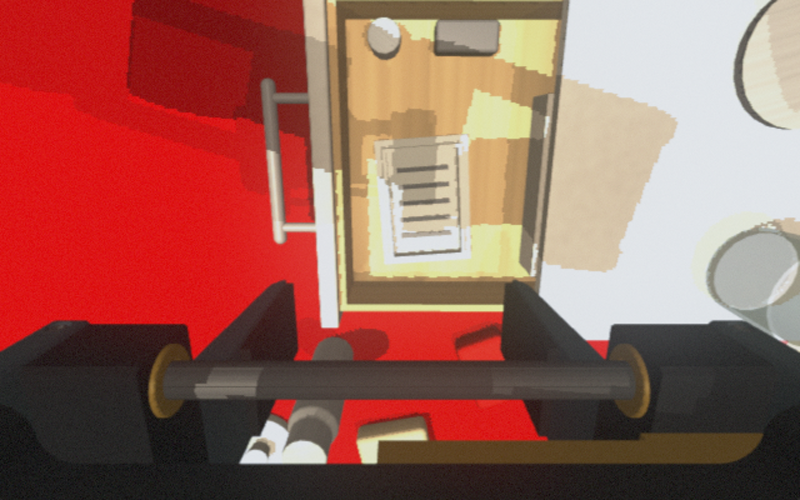

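The dish is seen clear of the front, with flange corners near (374,143), (467,135), (470,257) and (387,265) in 1.25x pixels. The handle runs from (268,80) to (280,240).

```bash
python3 - <<'E'
from h import *
g=load('w3')
P=[px(g,u/1.25,v/1.25,26) for u,v in [(374,143),(467,135),(470,257),(387,265)]]
print(P,np.mean(P,0),[np.linalg.norm(P[i]-P[i-1]).round(1) for i in range(4)])
for i,j in[(1,0),(2,3),(0,3),(1,2)]: d=P[i]-P[j];print(np.degrees(np.arctan2(d[1],d[0])).round(1))
a,b=px(g,268/1.25,80/1.25,62),px(g,280/1.25,240/1.25,62);print(a,b,(a+b)/2)
plan(589,-345,200,16)
# brighter soap centre re-measure in t3
E
```

```text
[array([543.6, -21.7,  26. ]), array([623.7,  -7.3,  26. ]), array([ 642.1, -117.4,   26. ]), array([ 564.7, -132.8,   26. ])] [593.525 -69.8    26.   ] [np.float64(113.1), np.float64(81.4), np.float64(111.6), np.float64(78.9)]
10.2
11.3
100.8
99.5
[461.6  18.8  62. ] [ 472.5 -107.    62. ] [467.05 -44.1   62.  ]
from [570.5 -84.4 237.6] 95.4 [-1.7982e+02 -7.0000e-02] rows 12
(np.float64(-2.18), np.float64(-0.05), np.float64(0.31), np.float64(0.1155))
(np.float64(-2.17), np.float64(0.2), np.float64(0.31), np.float64(0.1155))
(np.float64(-2.13), np.float64(0.45), np.float64(0.31), np.float64(0.1155))
(np.float64(-2.06), np.float64(0.69), np.float64(0.31), np.float64(0.1155))
(np.float64(-1.97), np.float64(0.92), np.float64(0.31), np.float64(0.1155))
(np.float64(-1.85), np.float64(1.15), np.float64(0.31), np.float64(0.1155))
(np.float64(-1.71), np.float64(1.35), np.float64(0.31), np.float64(0.1155))
(np.float64(-1.54), np.float64(1.54), np.float64(0.31), np.float64(0.1155))
(np.float64(-1.35), np.float64(1.71), np.float64(0.31), np.float64(0.1155))
(np.float64(-1.15), np.float64(1.85), np.float64(0.31), np.float64(0.1155))
(np.float64(-0.93), np.float64(1.97), np.float64(0.31), np.float64(0.1155))
(np.float64(-0.69), np.float64(2.06), np.float64(0.31), np.float64(0.1155))
```

Call:
move_arm(plan=[{"tx": -2.2,"ty": 0,"tz": 0.2,"wx": 0,"wy": 0,"wz": 0.115},{"tx": -2.2,"ty": 0.2,"tz": 0.2,"wx": 0,"wy": 0,"wz": 0.115},{"tx": -2.1,"ty": 0.5,"tz": 0.2,"wx": 0,"wy": 0,"wz": 0.115},{"tx": -2.1,"ty": 0.7,"tz": 0.2,"wx": 0,"wy": 0,"wz": 0.115},{"tx": -2,"ty": 0.9,"tz": 0.2,"wx": 0,"wy": 0,"wz": 0.115},{"tx": -1.8,"ty": 1.1,"tz": 0.2,"wx": 0,"wy": 0,"wz": 0.115},{"tx": -1.7,"ty": 1.4,"tz": 0.2,"wx": 0,"wy": 0,"wz": 0.115},{"tx": -1.5,"ty": 1.5,"tz": 0.2,"wx": 0,"wy": 0,"wz": 0.115},{"tx": -1.4,"ty": 1.7,"tz": 0.2,"wx": 0,"wy": 0,"wz": 0.115},{"tx": -1.1,"ty": 1.9,"tz": 0.2,"wx": 0,"wy": 0,"wz": 0.115},{"tx": -0.9,"ty": 2,"tz": 0.2,"wx": 0,"wy": 0,"wz": 0.115},{"tx": -0.7,"ty": 2.1,"tz": 0.2,"wx": 0,"wy": 0,"wz": 0.115}])

```text
time_s: 6.48
ee_pos: [591.6, -345.7, 214.0]
ee_rot: [-179.9, 0.1, 16.1]
force: [0.3, -0.4, -0.1]
gripper_width: 90.6
gripper_force: 0.0
```

Call:
move_arm(plan=[{"tx": 0,"ty": 0,"tz": 0,"wx": 0,"wy": 0,"wz": 0},{"tx": 0,"ty": 0,"tz": 0,"wx": 0,"wy": 0,"wz": 0},{"tx": 0,"ty": 0,"tz": 0,"wx": 0,"wy": 0,"wz": 0}])

```text
time_s: 6.73
ee_pos: [592.0, -344.7, 214.3]
ee_rot: [-179.9, 0.1, 16.5]
force: [-0.1, 0.4, -0.2]
gripper_width: 90.9
gripper_force: 0.0
```

```bash
python3 - <<'E'
from h import *
s=env.state();print(s['time_s'],s['ee_pos'],s['ee_rot'])
g=grab('wrist','w4');c=g['color'].astype(int)
print(proj(g,(589,-346,28)))
u0,v0=proj(g,(589,-346,28)).astype(int)
m=((c[:,:,1]>100)&(c[:,:,2]>70)).astype(np.uint8)
n,l,st,ce=cv2.connectedComponentsWithStats(m)
for i in range(1,n):
    if st[i,4]>150: print(st[i],ce[i].round(0))
k=l[v0,u0];cs=max(cv2.findContours((l==k).astype(np.uint8),0,2)[0],key=cv2.contourArea)
B=cv2.boxPoints(cv2.minAreaRect(cs));P=np.array([px(g,u,v,24) for u,v in B]);print(B,P,P.mean(0),[np.linalg.norm(P[i]-P[i-1]).round(1) for i in range(4)],np.degrees(np.arctan2(*(P[1]-P[0])[1::-1])),np.degrees(np.arctan2(*(P[2]-P[1])[1::-1])))
E
```

```text
6.7333 [ 591.95202727 -344.67319577  214.32824304] [-1.79879516e+02  5.66856512e-02  1.64546988e+01]
[319.6 181.3]
[    0     0   170   236 25033] [ 61. 103.]
[  408     0   232   173 21641] [532.  69.]
[598   0  42  33 288] [620.  15.]
[ 299  142   47   72 3213] [322. 177.]
[164 231  38  15 260] [184. 237.]
[150 252  33  34 669] [163. 266.]
[ 273  264   60   25 1140] [303. 278.]
[[299. 142.]
 [345. 142.]
 [345. 213.]
 [299. 213.]] [[ 622.8 -313.3   24. ]
 [ 636.5 -359.9   24. ]
 [ 561.1 -384.    24. ]
 [ 546.4 -334.5   24. ]] [ 591.7   -347.925   24.   ] [np.float64(79.3), np.float64(48.6), np.float64(79.2), np.float64(51.6)] -73.61711654748662 -162.27463102396692
```

View pics/w4.png

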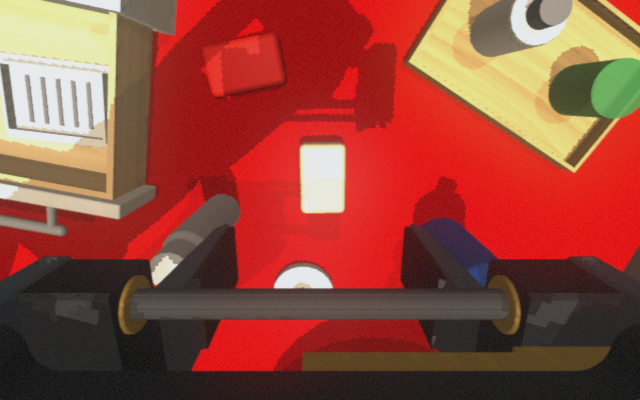

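The soap is centred at about (322,178) and aligned with the fingers. The can's base is near (223,212) and the cleaner's near (437,232).

```bash
python3 - <<'E'
from h import *
g=load('w4');t=load('t3')
C=np.array([591,-347.5])
a=np.radians(16.5);X=np.array([np.cos(a),np.sin(a)]);Y=np.array([np.sin(a),-np.cos(a)])
for n,p in [('can w',px(g,223,212,0)),('can t',px(t,401,243,0)),('clean w',px(g,437,235,0)),('clean t',px(t,480,230,0))]:
    d=p[:2]-C;print(n,p,'tool frame',(d@X).round(1),(d@Y).round(1))
d=C+X*12;plan(*d,150,16.8)
E
```

```text
can w [ 513.6 -247.7    0. ] tool frame -45.9 -117.7
can t [ 506.4 -256.7    0. ] tool frame -55.3 -111.1
clean w [ 558.6 -504.6    0. ] tool frame -75.7 141.4
clean t [ 549.9 -496.     0. ] tool frame -81.6 130.7
from [ 592.2 -344.5  214.8] 16.5 [-1.7992e+02  3.0000e-02] rows 2
(np.float64(0.5), np.float64(0.13), np.float64(3.24), np.float64(-0.0028))
(np.float64(0.5), np.float64(0.13), np.float64(3.24), np.float64(-0.0028))
```

Call:
move_arm(plan=[{"tx": 0.5,"ty": 0.1,"tz": 2,"wx": 0,"wy": 0,"wz": 0},{"tx": 0.5,"ty": 0.2,"tz": 3.2,"wx": 0,"wy": 0,"wz": 0},{"tx": 0,"ty": 0,"tz": 3.5,"wx": 0,"wy": 0,"wz": 0},{"tx": 0,"ty": 0,"tz": 3.5,"wx": 0,"wy": 0,"wz": 0},{"tx": 0,"ty": 0,"tz": 3,"wx": 0,"wy": 0,"wz": 0},{"tx": 0,"ty": 0,"tz": 2.5,"wx": 0,"wy": 0,"wz": 0},{"tx": 0,"ty": 0,"tz": 1.3,"wx": 0,"wy": 0,"wz": 0},{"tx": 0,"ty": 0,"tz": 1,"wx": 0,"wy": 0,"wz": 0},{"tx": 0,"ty": 0,"tz": 0,"wx": 0,"wy": 0,"wz": 0},{"tx": 0,"ty": 0,"tz": 0,"wx": 0,"wy": 0,"wz": 0}])

```text
time_s: 7.62
ee_pos: [603.9, -345.9, 16.0]
ee_rot: [179.9, -0.1, 16.4]
force: [-0.4, 0.7, -0.1]
gripper_width: 90.8
gripper_force: 0.0
```

Call:
move_arm(plan=[{"tx": 0,"ty": 0,"tz": 0,"wx": 0,"wy": 0,"wz": 0},{"tx": 0,"ty": 0,"tz": 0,"wx": 0,"wy": 0,"wz": 0},{"tx": 0,"ty": 0,"tz": 0,"wx": 0,"wy": 0,"wz": 0},{"tx": 0,"ty": 0,"tz": 0,"wx": 0,"wy": 0,"wz": 0},{"tx": 0,"ty": 0,"tz": 0,"wx": 0,"wy": 0,"wz": 0},{"tx": 0,"ty": 0,"tz": 0,"wx": 0,"wy": 0,"wz": 0},{"tx": 0,"ty": 0,"tz": 0,"wx": 0,"wy": 0,"wz": 0}], gripper=4, force=15)

```text
time_s: 8.2
ee_pos: [603.1, -345.9, 15.1]
ee_rot: [-180.0, -0.0, 16.4]
force: [-0.3, -0.4, 1.2]
gripper_width: 49.8
gripper_force: 15.0
```

```bash
python3 - <<'E'
from h import *
g=load('w3');c=cv2.GaussianBlur(g['color'],(3,3),0);hsv=cv2.cvtColor(c,cv2.COLOR_RGB2HSV)
roi=np.zeros(c.shape[:2],bool);roi[98:222,290:392]=1
for th in (40,55,70):
    m=((hsv[:,:,1]<th)&roi).astype(np.uint8);m=cv2.morphologyEx(m,cv2.MORPH_OPEN,np.ones((2,2)))
    cs=max(cv2.findContours(m,0,2)[0],key=cv2.contourArea);r=cv2.minAreaRect(cs);B=cv2.boxPoints(r);P=np.array([px(g,u,v,26) for u,v in B])
    print(th,(B*1.25).round(0).tolist(),P.mean(0).round(1),[np.linalg.norm(P[i]-P[i-1]).round(1) for i in range(4)],np.degrees(np.arctan2(*(P[1]-P[0])[1::-1])).round(1))
a=np.radians(100.5);d=np.array([593.5,-70])+12*np.array([np.cos(a),np.sin(a)])
plan(*d,190,100.5,src=(603.1,-345.9,190,16.4))
E
```

```text
40 [[377.0, 178.0], [468.0, 173.0], [473.0, 261.0], [382.0, 266.0]] [596.  -86.4  26. ] [np.float64(83.4), np.float64(81.2), np.float64(83.2), np.float64(86.3)] 8.5
55 [[368.0, 136.0], [470.0, 134.0], [473.0, 271.0], [371.0, 273.0]] [590.4 -73.8  26. ] [np.float64(126.5), np.float64(88.6), np.float64(126.4), np.float64(97.3)] 6.7
70 [[369.0, 124.0], [490.0, 124.0], [490.0, 274.0], [369.0, 274.0]] [597.9 -69.4  26. ] [np.float64(137.6), np.float64(104.7), np.float64(137.7), np.float64(115.9)] 5.4
from [ 603.1 -345.9  190. ] 16.4 [-1.7999e+02 -1.0000e-02] rows 13
(np.float64(0.54), np.float64(-2.15), np.float64(-0.0), np.float64(-0.1129))
(np.float64(0.78), np.float64(-2.07), np.float64(-0.0), np.float64(-0.1129))
(np.float64(1.01), np.float64(-1.97), np.float64(-0.0), np.float64(-0.1129))
(np.float64(1.22), np.float64(-1.85), np.float64(-0.0), np.float64(-0.1129))
(np.float64(1.42), np.float64(-1.7), np.float64(-0.0), np.float64(-0.1129))
(np.float64(1.6), np.float64(-1.53), np.float64(-0.0), np.float64(-0.1129))
(np.float64(1.77), np.float64(-1.34), np.float64(-0.0), np.float64(-0.1129))
(np.float64(1.91), np.float64(-1.13), np.float64(-0.0), np.float64(-0.1129))
(np.float64(2.02), np.float64(-0.91), np.float64(-0.0), np.float64(-0.1129))
(np.float64(2.11), np.float64(-0.67), np.float64(-0.0), np.float64(-0.1129))
(np.float64(2.17), np.float64(-0.43), np.float64(-0.0), np.float64(-0.1129))
(np.float64(2.21), np.float64(-0.18), np.float64(-0.0), np.float64(-0.1129))
(np.float64(2.21), np.float64(0.07), np.float64(-0.0), np.float64(-0.1129))
```

Call:
move_arm(plan=[{"tx": 0,"ty": 0,"tz": -1,"wx": 0,"wy": 0,"wz": 0},{"tx": 0,"ty": 0,"tz": -2.5,"wx": 0,"wy": 0,"wz": 0},{"tx": 0,"ty": 0,"tz": -3,"wx": 0,"wy": 0,"wz": 0},{"tx": 0,"ty": 0,"tz": -3,"wx": 0,"wy": 0,"wz": 0},{"tx": 0,"ty": 0,"tz": -3,"wx": 0,"wy": 0,"wz": 0},{"tx": 0,"ty": 0,"tz": -3,"wx": 0,"wy": 0,"wz": 0},{"tx": 0,"ty": 0,"tz": -2,"wx": 0,"wy": 0,"wz": 0}])

```text
time_s: 8.78
ee_pos: [603.8, -346.4, 194.0]
ee_rot: [179.8, -0.2, 16.4]
force: [0.4, -0.9, -1.3]
gripper_width: 49.7
gripper_force: 15.0
```

```bash
python3 - <<'E'
from h import *
def model(x,y,yaw,hw,hl,z):
    a=np.radians(yaw);R=np.array([[np.cos(a),-np.sin(a)],[np.sin(a),np.cos(a)]])
    return [np.r_[R@np.array(q)+[x,y],z] for q in [(-hw,-hl),(hw,-hl),(hw,hl),(-hw,hl)]]
ims=[]
for f,(a,b,w,h),s in [('w3',(285,95,110,135),4.4),('t3',(288,150,70,106),5.6)]:
    g=load(f);im=cv2.resize(g['color'][b:b+h,a:a+w,::-1],None,fx=s,fy=s,interpolation=cv2.INTER_CUBIC)
    im=cv2.convertScaleAbs(im,alpha=.8)
    for hw,hl,z,col in [(41,57,26,(0,0,255)),(31,47,36,(255,0,0))]:
        q=np.array([(proj(g,p)-[a,b]+.5)*s for p in model(593.5,-70,10.5,hw,hl,z)])
        for p in q.astype(int): cv2.circle(im,tuple(map(int,p)),3,col,-1)
        cv2.polylines(im,[q.astype(np.int32)],1,col,1)
    ims.append(im[:590])
h=min(i.shape[0] for i in ims);o=np.hstack([i[:h] for i in ims])
if o.shape[1]>800:o=o[:,:800]
cv2.imwrite('pics/ov.png',o);print(o.shape)
E
```

```text
(590, 800, 3)
```

View pics/ov.png

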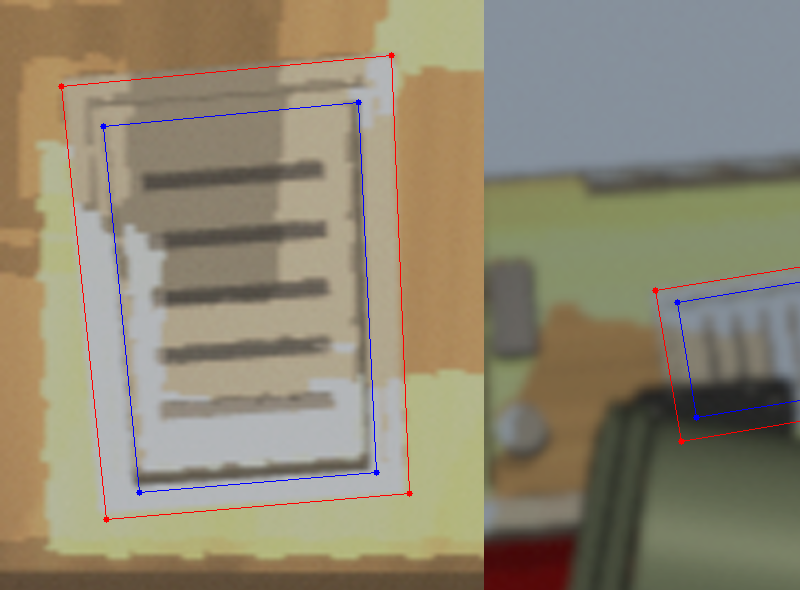

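The projected dish outline (red) fits the flange in the wrist view to about 1–2 mm.

Call:
move_arm(plan=[{"tx": 0.5,"ty": -2.1,"tz": 0,"wx": 0,"wy": 0,"wz": -0.113},{"tx": 0.8,"ty": -2.1,"tz": 0,"wx": 0,"wy": 0,"wz": -0.113},{"tx": 1,"ty": -2,"tz": 0,"wx": 0,"wy": 0,"wz": -0.113},{"tx": 1.2,"ty": -1.9,"tz": 0,"wx": 0,"wy": 0,"wz": -0.113},{"tx": 1.4,"ty": -1.7,"tz": 0,"wx": 0,"wy": 0,"wz": -0.113},{"tx": 1.6,"ty": -1.5,"tz": 0,"wx": 0,"wy": 0,"wz": -0.113},{"tx": 1.8,"ty": -1.3,"tz": 0,"wx": 0,"wy": 0,"wz": -0.113},{"tx": 1.9,"ty": -1.1,"tz": 0,"wx": 0,"wy": 0,"wz": -0.113},{"tx": 2,"ty": -0.9,"tz": 0,"wx": 0,"wy": 0,"wz": -0.113},{"tx": 2.1,"ty": -0.7,"tz": 0,"wx": 0,"wy": 0,"wz": -0.113},{"tx": 2.2,"ty": -0.4,"tz": 0,"wx": 0,"wy": 0,"wz": -0.113},{"tx": 2.2,"ty": -0.2,"tz": 0,"wx": 0,"wy": 0,"wz": -0.113}])

```text
time_s: 9.78
ee_pos: [591.8, -79.5, 190.4]
ee_rot: [180.0, -0.0, 94.4]
force: [-0.4, -0.3, -1.1]
gripper_width: 50.1
gripper_force: 15.0
```

Call:
move_arm(plan=[{"tx": 2.2,"ty": 0.1,"tz": 0,"wx": 0,"wy": 0,"wz": -0.113},{"tx": 0,"ty": 0,"tz": 2,"wx": 0,"wy": 0,"wz": 0},{"tx": 0,"ty": 0,"tz": 3,"wx": 0,"wy": 0,"wz": 0},{"tx": 0,"ty": 0,"tz": 3,"wx": 0,"wy": 0,"wz": 0},{"tx": 0,"ty": 0,"tz": 0,"wx": 0,"wy": 0,"wz": 0},{"tx": 0,"ty": 0,"tz": 0,"wx": 0,"wy": 0,"wz": 0},{"tx": 0,"ty": 0,"tz": 0,"wx": 0,"wy": 0,"wz": 0},{"tx": 0,"ty": 0,"tz": 0,"wx": 0,"wy": 0,"wz": 0}])

```text
time_s: 10.45
ee_pos: [593.1, -59.0, 112.3]
ee_rot: [179.8, 0.1, 100.5]
force: [0.2, 0.9, -1.4]
gripper_width: 49.8
gripper_force: 15.0
```

```bash
python3 - <<'E'
from h import *
print(env.state()['ee_pos'],env.state()['ee_rot'])
a=np.radians(100.5);d=np.array([593.5,-69.3])+12*np.array([np.cos(a),np.sin(a)])
plan(*d,43,100.3,n=4)
E
```

```text
[593.13384016 -58.98988388 112.27297759] [1.79766665e+02 6.79903304e-02 1.00528479e+02]
from [593.1 -59.  112.3] 100.5 [1.7977e+02 7.0000e-02] rows 4
(np.float64(0.04), np.float64(-0.04), np.float64(1.73), np.float64(0.001))
(np.float64(0.04), np.float64(-0.04), np.float64(1.73), np.float64(0.001))
(np.float64(0.04), np.float64(-0.04), np.float64(1.73), np.float64(0.001))
(np.float64(0.04), np.float64(-0.04), np.float64(1.73), np.float64(0.001))
```

Call:
move_arm(plan=[{"tx": 0.2,"ty": -0.2,"tz": 2,"wx": 0,"wy": 0,"wz": 0},{"tx": 0,"ty": 0,"tz": 2,"wx": 0,"wy": 0,"wz": 0},{"tx": 0,"ty": 0,"tz": 1.2,"wx": 0,"wy": 0,"wz": 0},{"tx": 0,"ty": 0,"tz": 0.8,"wx": 0,"wy": 0,"wz": 0},{"tx": 0,"ty": 0,"tz": 0.5,"wx": 0,"wy": 0,"wz": 0},{"tx": 0,"ty": 0,"tz": 0.5,"wx": 0,"wy": 0,"wz": 0},{"tx": 0,"ty": 0,"tz": 0,"wx": 0,"wy": 0,"wz": 0},{"tx": 0,"ty": 0,"tz": 0,"wx": 0,"wy": 0,"wz": 0},{"tx": 0,"ty": 0,"tz": 0,"wx": 0,"wy": 0,"wz": 0}])

```text
time_s: 11.2
ee_pos: [589.8, -57.1, 40.6]
ee_rot: [179.9, 0.0, 100.5]
force: [0.9, 0.7, -1.3]
gripper_width: 49.7
gripper_force: 15.0
```

Call:
move_arm(plan=[{"tx": 0,"ty": 0.1,"tz": 0.1,"wx": 0,"wy": 0,"wz": 0},{"tx": 0,"ty": 0.1,"tz": 0.1,"wx": 0,"wy": 0,"wz": 0},{"tx": 0,"ty": 0,"tz": 0,"wx": 0,"wy": 0,"wz": 0},{"tx": 0,"ty": 0,"tz": 0,"wx": 0,"wy": 0,"wz": 0}])

```text
time_s: 11.53
ee_pos: [593.3, -56.8, 40.4]
ee_rot: [179.7, 0.1, 100.5]
force: [0.2, 0.8, 8.1]
gripper_width: 50.2
gripper_force: 15.0
```

Call:
move_arm(plan=[{"tx": 0,"ty": 0,"tz": 0,"wx": 0,"wy": 0,"wz": 0},{"tx": 0,"ty": 0,"tz": 0,"wx": 0,"wy": 0,"wz": 0},{"tx": 0,"ty": 0,"tz": 0,"wx": 0,"wy": 0,"wz": 0},{"tx": 0,"ty": 0,"tz": -1,"wx": 0,"wy": 0,"wz": 0},{"tx": 0,"ty": 0,"tz": -3,"wx": 0,"wy": 0,"wz": 0},{"tx": 0,"ty": 0,"tz": -4,"wx": 0,"wy": 0,"wz": 0},{"tx": 0,"ty": 0,"tz": -4,"wx": 0,"wy": 0,"wz": 0},{"tx": 0,"ty": 0,"tz": -4,"wx": 0,"wy": 0,"wz": 0},{"tx": -2,"ty": 0,"tz": -2.5,"wx": 0,"wy": 0,"wz": 0},{"tx": -1,"ty": 0,"tz": -1,"wx": 0,"wy": 0,"wz": 0},{"tx": 0,"ty": 0,"tz": 0,"wx": 0,"wy": 0,"wz": 0},{"tx": 0,"ty": 0,"tz": 0,"wx": 0,"wy": 0,"wz": 0}], gripper=6.8)

```text
time_s: 12.53
ee_pos: [596.5, -86.3, 233.3]
ee_rot: [180.0, -0.0, 100.5]
force: [-0.4, -0.1, -0.5]
gripper_width: 68.1
gripper_force: 0.0
```

```bash
python3 - <<'E'
from h import *
def model(x,y,yaw,hw,hl,z):
    a=np.radians(yaw);R=np.array([[np.cos(a),-np.sin(a)],[np.sin(a),np.cos(a)]])
    return [np.r_[R@np.array(q)+[x,y],z] for q in [(-hw,-hl),(hw,-hl),(hw,hl),(-hw,hl)]]
s=env.state();print(s['time_s'],s['ee_pos'],s['ee_rot'])
g=grab('wrist','w5')
a,b,w,h=270,80,150,145;sc=4
u=proj(g,(593.5,-69.3,40));a=int(u[0]-75);b=max(0,int(u[1]-72));print(u)
im=cv2.resize(g['color'][b:b+h,a:a+w,::-1],None,fx=sc,fy=sc,interpolation=cv2.INTER_CUBIC)
for hw,hl,z,col in [(41,57,26,(0,0,255)),(25,39,54,(255,0,0))]:
    q=np.array([(proj(g,p)-[a,b]+.5)*sc for p in model(593.5,-69.3,10.3,hw,hl,z)])
    cv2.polylines(im,[q.astype(np.int32)],1,col,1)
print(a,b);cv2.imwrite('pics/ov5.png',im)
E
```

```text
12.5333 [596.46212616 -86.27335945 233.2883017 ] [ 1.79966680e+02 -1.95835979e-02  1.00484271e+02]
[318.4 160.9]
243 88
```

View pics/ov5.png

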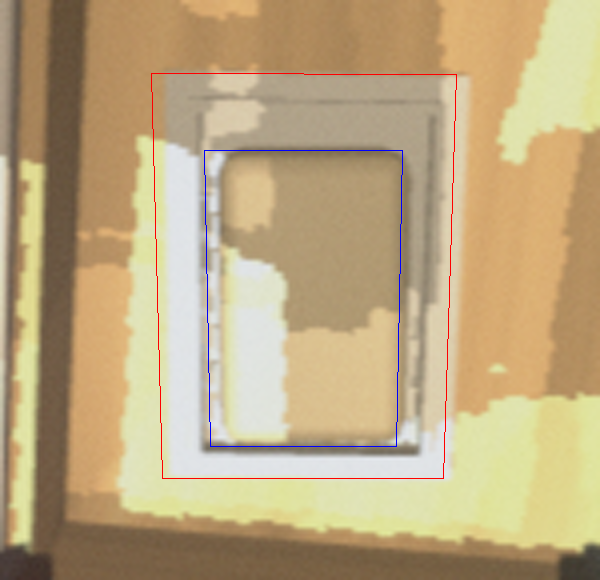

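The soap lies flat within the dish walls. The flange corners are at (163,73), (468,75), (452,478) and (167,478), so the dish sits about 3 mm right of my model.

```bash
python3 - <<'E'
from h import *
g=load('w5')
P=np.array([px(g,243+u/4-.5,88+v/4-.5,26) for u,v in [(163,73),(468,75),(452,478),(167,478)]])
print(P.mean(0),[np.linalg.norm(P[i]-P[i-1]).round(1) for i in range(4)],[np.degrees(np.arctan2(*(P[i]-P[j])[1::-1])).round(1) for i,j in [(1,0),(2,3),(0,3),(1,2)]])
S=np.array([px(g,243+u/4-.5,88+v/4-.5,50) for u,v in [(221,152),(405,152),(398,444),(225,443)]])
print(S.mean(0),[np.linalg.norm(S[i]-S[i-1]).round(1) for i in range(4)])
plan(590,315,235,90)
E
```

```text
[595.95 -68.8   26.  ] [np.float64(114.1), np.float64(81.8), np.float64(113.6), np.float64(83.3)] [np.float64(10.1), np.float64(10.5), np.float64(99.3), np.float64(100.1)]
[595.9 -69.4  50. ] [np.float64(77.4), np.float64(47.0), np.float64(77.6), np.float64(46.9)]
from [595.9 -85.7 232. ] 100.5 [-1.799e+02 -7.000e-02] rows 11
(np.float64(3.59), np.float64(0.61), np.float64(-0.03), np.float64(0.0167))
(np.float64(3.6), np.float64(0.55), np.float64(-0.03), np.float64(0.0167))
(np.float64(3.61), np.float64(0.49), np.float64(-0.03), np.float64(0.0167))
(np.float64(3.62), np.float64(0.43), np.float64(-0.03), np.float64(0.0167))
(np.float64(3.62), np.float64(0.37), np.float64(-0.03), np.float64(0.0167))
(np.float64(3.63), np.float64(0.31), np.float64(-0.03), np.float64(0.0167))
(np.float64(3.63), np.float64(0.25), np.float64(-0.03), np.float64(0.0167))
(np.float64(3.64), np.float64(0.19), np.float64(-0.03), np.float64(0.0167))
(np.float64(3.64), np.float64(0.13), np.float64(-0.03), np.float64(0.0167))
(np.float64(3.64), np.float64(0.07), np.float64(-0.03), np.float64(0.0167))
(np.float64(3.64), np.float64(0.01), np.float64(-0.03), np.float64(0.0167))
```

Call:
move_arm(plan=[{"tx": 3.6,"ty": 0.6,"tz": 0,"wx": 0,"wy": 0,"wz": 0.017},{"tx": 3.6,"ty": 0.6,"tz": 0,"wx": 0,"wy": 0,"wz": 0.017},{"tx": 3.6,"ty": 0.5,"tz": 0,"wx": 0,"wy": 0,"wz": 0.017},{"tx": 3.6,"ty": 0.4,"tz": 0,"wx": 0,"wy": 0,"wz": 0.017},{"tx": 3.6,"ty": 0.4,"tz": 0,"wx": 0,"wy": 0,"wz": 0.017},{"tx": 3.6,"ty": 0.3,"tz": 0,"wx": 0,"wy": 0,"wz": 0.017},{"tx": 3.6,"ty": 0.2,"tz": 0,"wx": 0,"wy": 0,"wz": 0.017},{"tx": 3.6,"ty": 0.2,"tz": 0,"wx": 0,"wy": 0,"wz": 0.017},{"tx": 3.6,"ty": 0.1,"tz": 0,"wx": 0,"wy": 0,"wz": 0.017},{"tx": 3.6,"ty": 0.1,"tz": 0,"wx": 0,"wy": 0,"wz": 0.017},{"tx": 3.6,"ty": 0,"tz": 0,"wx": 0,"wy": 0,"wz": 0.017}])

```text
time_s: 13.5
ee_pos: [589.4, 313.9, 230.7]
ee_rot: [-179.8, 0.1, 89.8]
force: [0.2, 0.0, -0.9]
gripper_width: 68.2
gripper_force: 0.0
```

Call:
move_arm(plan=[{"tx": 0,"ty": 0,"tz": 0,"wx": 0,"wy": 0,"wz": 0},{"tx": 0,"ty": 0,"tz": 0,"wx": 0,"wy": 0,"wz": 0},{"tx": 0,"ty": 0,"tz": 0,"wx": 0,"wy": 0,"wz": 0},{"tx": 0,"ty": 0,"tz": 0,"wx": 0,"wy": 0,"wz": 0}])

```text
time_s: 13.83
ee_pos: [590.8, 310.7, 232.0]
ee_rot: [-179.9, 0.1, 89.8]
force: [0.6, -1.5, 0.1]
gripper_width: 68.0
gripper_force: 0.0
```

```bash
python3 - <<'E'
from h import *
s=env.state();print(s['time_s'],s['ee_pos'],s['ee_rot'])
g=grab('wrist','w6');c=g['color'].astype(int)
u0,v0=proj(g,(590,344,36)).astype(int);print(u0,v0)
m=((c[:,:,1]>80)&(c[:,:,2]>80)).astype(np.uint8)
n,l,st,ce=cv2.connectedComponentsWithStats(m)
for i in range(1,n):
    if st[i,4]>150: print(i,st[i],ce[i].round(0))
im=cv2.resize(g['color'][max(0,v0-100):v0+100,u0-120:u0+120,::-1],None,fx=3,fy=3,interpolation=cv2.INTER_CUBIC);print(u0-120,max(0,v0-100))
cv2.imwrite('pics/lid6.png',im)
E
```

```text
13.8333 [590.78591023 310.74567059 232.02741542] [-1.79894495e+02  7.26166849e-02  8.97939068e+01]
317 145
1 [251   0  46  13 423] [274.   5.]
3 [ 279   88   84  111 8502] [319. 142.]
4 [ 144   98   85   83 3431] [187. 138.]
7 [ 400  178   99  101 5343] [449. 225.]
9 [625 225  15  58 461] [634. 259.]
27 [ 176  297  287   19 3032] [342. 307.]
28 [ 32 300  34   9 223] [ 48. 305.]
36 [102 301  54  19 319] [123. 307.]
46 [572 301  35  14 293] [590. 308.]
67 [290 310  50   6 156] [314. 312.]
88 [369 319  42  33 790] [387. 337.]
98 [237 332  24  39 512] [248. 351.]
197 45
```

View pics/lid6.png

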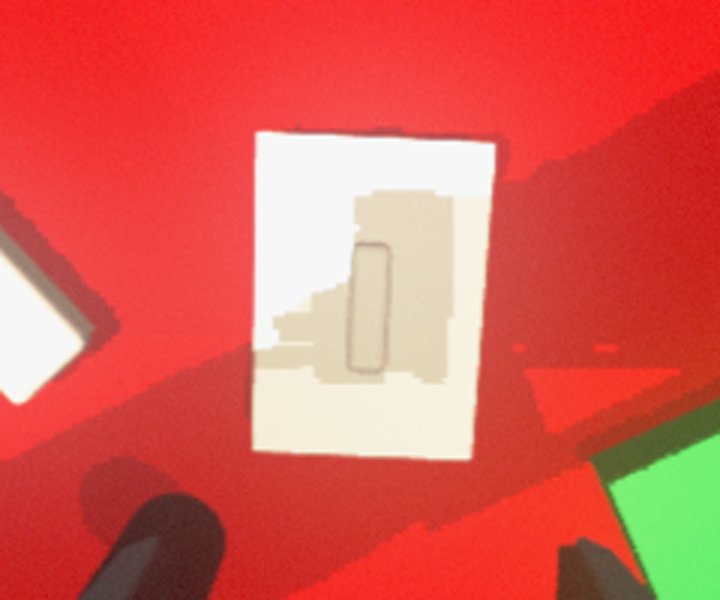

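The lid's roof corners are at (255,132), (496,143), (471,460) and (253,450). Its ridge corners are (354,243), (390,244), (384,373) and (347,371), in 3x crop pixels with offset (197,45).

```bash
python3 - <<'E'
from h import *
g=load('w6')
for q,z in [([(255,132),(496,143),(471,460),(253,450)],36),([(354,243),(390,244),(384,373),(347,371)],54)]:
    P=np.array([px(g,197+u/3-.33,45+v/3-.33,z) for u,v in q])
    print(P.mean(0),[np.linalg.norm(P[i]-P[i-1]).round(1) for i in range(4)],[np.degrees(np.arctan2(*(P[i]-P[j])[1::-1])).round(1) for i,j in [(1,0),(2,3),(0,3),(1,2)]])
E
```

```text
[591.875 343.725  36.   ] [np.float64(113.2), np.float64(82.7), np.float64(113.5), np.float64(81.8)] [np.float64(-2.7), np.float64(-2.9), np.float64(87.6), np.float64(87.1)]
[591.9   344.225  54.   ] [np.float64(43.7), np.float64(12.1), np.float64(43.9), np.float64(12.9)] [np.float64(-1.9), np.float64(-3.1), np.float64(86.5), np.float64(87.5)]
```

Call:
move_arm(plan=[{"tx": 1.7,"ty": 0,"tz": 2,"wx": 0,"wy": 0,"wz": 0.022},{"tx": 1.6,"ty": 0.1,"tz": 3,"wx": 0,"wy": 0,"wz": 0.022},{"tx": 0,"ty": 0,"tz": 4,"wx": 0,"wy": 0,"wz": 0},{"tx": 0,"ty": 0,"tz": 4,"wx": 0,"wy": 0,"wz": 0},{"tx": 0,"ty": 0,"tz": 2,"wx": 0,"wy": 0,"wz": 0},{"tx": 0,"ty": 0,"tz": 0,"wx": 0,"wy": 0,"wz": 0},{"tx": 0,"ty": 0,"tz": 0,"wx": 0,"wy": 0,"wz": 0},{"tx": 0,"ty": 0,"tz": 0,"wx": 0,"wy": 0,"wz": 0}], gripper=4.5)

```text
time_s: 14.55
ee_pos: [594.3, 344.8, 85.3]
ee_rot: [179.8, -0.1, 87.2]
force: [1.9, 0.1, 0.6]
gripper_width: 44.7
gripper_force: 0.0
```

```bash
python3 - <<'E'
from h import *
import time
s=[]
for i in range(4):
    g=grab('wrist','w7'); q=env.state(); s.append(np.r_[q['ee_pos'],q['ee_rot']])
print(np.array(s).round(1))
E
```

```text
[[ 5.945e+02  3.451e+02  8.590e+01  1.798e+02 -2.000e-01  8.730e+01]
 [ 5.944e+02  3.452e+02  8.590e+01  1.797e+02 -2.000e-01  8.730e+01]
 [ 5.941e+02  3.452e+02  8.570e+01  1.798e+02 -1.000e-01  8.730e+01]
 [ 5.938e+02  3.452e+02  8.530e+01  1.798e+02 -1.000e-01  8.730e+01]]
```

Call:
move_arm(plan=[{"tx": -0.1,"ty": -0.2,"tz": 1.5,"wx": 0,"wy": 0,"wz": 0},{"tx": 0,"ty": 0,"tz": 1.5,"wx": 0,"wy": 0,"wz": 0},{"tx": 0,"ty": 0,"tz": 1,"wx": 0,"wy": 0,"wz": 0},{"tx": 0,"ty": 0,"tz": 0.6,"wx": 0,"wy": 0,"wz": 0},{"tx": 0,"ty": 0,"tz": 0,"wx": 0,"wy": 0,"wz": 0},{"tx": 0,"ty": 0,"tz": 0,"wx": 0,"wy": 0,"wz": 0},{"tx": 0,"ty": 0,"tz": 0,"wx": 0,"wy": 0,"wz": 0}])

```text
time_s: 15.33
ee_pos: [591.1, 344.2, 37.5]
ee_rot: [179.9, -0.0, 87.3]
force: [0.5, 0.1, 1.0]
gripper_width: 44.8
gripper_force: 0.0
```

Call:
move_arm(plan=[{"tx": 0,"ty": 0,"tz": 0,"wx": 0,"wy": 0,"wz": 0},{"tx": 0,"ty": 0,"tz": 0,"wx": 0,"wy": 0,"wz": 0},{"tx": 0,"ty": 0,"tz": 0,"wx": 0,"wy": 0,"wz": 0},{"tx": 0,"ty": 0,"tz": 0,"wx": 0,"wy": 0,"wz": 0},{"tx": 0,"ty": 0,"tz": 0,"wx": 0,"wy": 0,"wz": 0},{"tx": 0,"ty": 0,"tz": 0,"wx": 0,"wy": 0,"wz": 0},{"tx": 0,"ty": 0,"tz": 0,"wx": 0,"wy": 0,"wz": 0},{"tx": 0,"ty": 0,"tz": 0,"wx": 0,"wy": 0,"wz": 0}], gripper=0.8, force=30)

```text
time_s: 16.0
ee_pos: [590.8, 343.9, 37.0]
ee_rot: [180.0, -0.0, 87.3]
force: [0.1, -0.1, 0.5]
gripper_width: 14.1
gripper_force: 30.0
```

Call:
move_arm(plan=[{"tx": 0,"ty": 0,"tz": -0.8,"wx": 0,"wy": 0,"wz": 0},{"tx": 0,"ty": 0,"tz": -2,"wx": 0,"wy": 0,"wz": 0},{"tx": 0,"ty": 0,"tz": -3,"wx": 0,"wy": 0,"wz": 0},{"tx": 0,"ty": 0,"tz": -3.5,"wx": 0,"wy": 0,"wz": 0},{"tx": 0,"ty": 0,"tz": -3.5,"wx": 0,"wy": 0,"wz": 0},{"tx": 0,"ty": 0,"tz": -2.5,"wx": 0,"wy": 0,"wz": 0},{"tx": 0,"ty": 0,"tz": -1,"wx": 0,"wy": 0,"wz": 0},{"tx": 0,"ty": 0,"tz": 0,"wx": 0,"wy": 0,"wz": 0}])

```text
time_s: 16.67
ee_pos: [591.8, 344.5, 203.3]
ee_rot: [179.7, -0.2, 87.3]
force: [0.4, -0.4, -1.5]
gripper_width: 13.9
gripper_force: 30.0
```

```bash
python3 - <<'E'
from h import *
plan(596,-69,200,100,n=14)
E
```

```text
from [591.8 344.5 203.3] 87.3 [179.71  -0.19] rows 14
(np.float64(-2.95), np.float64(0.17), np.float64(0.02), np.float64(-0.0158))
(np.float64(-2.95), np.float64(0.12), np.float64(0.02), np.float64(-0.0158))
(np.float64(-2.95), np.float64(0.08), np.float64(0.02), np.float64(-0.0158))
(np.float64(-2.95), np.float64(0.03), np.float64(0.02), np.float64(-0.0158))
(np.float64(-2.95), np.float64(-0.02), np.float64(0.02), np.float64(-0.0158))
(np.float64(-2.95), np.float64(-0.06), np.float64(0.02), np.float64(-0.0158))
(np.float64(-2.95), np.float64(-0.11), np.float64(0.02), np.float64(-0.0158))
(np.float64(-2.95), np.float64(-0.16), np.float64(0.02), np.float64(-0.0158))
(np.float64(-2.95), np.float64(-0.2), np.float64(0.02), np.float64(-0.0158))
(np.float64(-2.94), np.float64(-0.25), np.float64(0.02), np.float64(-0.0158))
(np.float64(-2.94), np.float64(-0.3), np.float64(0.02), np.float64(-0.0158))
(np.float64(-2.93), np.float64(-0.34), np.float64(0.02), np.float64(-0.0158))
(np.float64(-2.93), np.float64(-0.39), np.float64(0.02), np.float64(-0.0158))
(np.float64(-2.92), np.float64(-0.44), np.float64(0.02), np.float64(-0.0158))
```

Call:
move_arm(plan=[{"tx": -1.5,"ty": 0.1,"tz": 0,"wx": 0,"wy": 0,"wz": -0.016},{"tx": -3.2,"ty": 0.1,"tz": 0,"wx": 0,"wy": 0,"wz": -0.016},{"tx": -3.3,"ty": 0.1,"tz": 0,"wx": 0,"wy": 0,"wz": -0.016},{"tx": -3.3,"ty": 0,"tz": 0,"wx": 0,"wy": 0,"wz": -0.016},{"tx": -3.3,"ty": 0,"tz": 0,"wx": 0,"wy": 0,"wz": -0.016},{"tx": -3.3,"ty": -0.1,"tz": 0,"wx": 0,"wy": 0,"wz": -0.016},{"tx": -3.3,"ty": -0.1,"tz": 0,"wx": 0,"wy": 0,"wz": -0.016},{"tx": -3.3,"ty": -0.2,"tz": 0,"wx": 0,"wy": 0,"wz": -0.016},{"tx": -3.3,"ty": -0.2,"tz": 0,"wx": 0,"wy": 0,"wz": -0.016},{"tx": -3,"ty": -0.2,"tz": 0,"wx": 0,"wy": 0,"wz": -0.016},{"tx": -3,"ty": -0.3,"tz": 0,"wx": 0,"wy": 0,"wz": -0.016},{"tx": -2.5,"ty": -0.3,"tz": 0,"wx": 0,"wy": 0,"wz": -0.016}])

```text
time_s: 17.67
ee_pos: [593.5, -21.8, 197.1]
ee_rot: [-179.7, -0.0, 98.3]
force: [0.2, 0.3, -1.6]
gripper_width: 13.5
gripper_force: 30.0
```

Call:
move_arm(plan=[{"tx": -2.5,"ty": -0.4,"tz": 2,"wx": 0,"wy": 0,"wz": -0.016},{"tx": -1.5,"ty": -0.2,"tz": 3,"wx": 0,"wy": 0,"wz": -0.014},{"tx": 0,"ty": 0,"tz": 2.5,"wx": 0,"wy": 0,"wz": 0},{"tx": 0,"ty": 0,"tz": 0,"wx": 0,"wy": 0,"wz": 0},{"tx": 0,"ty": 0,"tz": 0,"wx": 0,"wy": 0,"wz": 0},{"tx": 0,"ty": 0,"tz": 0,"wx": 0,"wy": 0,"wz": 0},{"tx": 0,"ty": 0,"tz": 0,"wx": 0,"wy": 0,"wz": 0}])

```text
time_s: 18.25
ee_pos: [596.3, -59.6, 126.3]
ee_rot: [179.9, 0.0, 100.1]
force: [0.1, -0.0, -1.5]
gripper_width: 13.9
gripper_force: 30.0
```

```bash
python3 - <<'E'
from h import *
s=[]
for i in range(4):
    g=grab('wrist','w8'); q=env.state(); s.append(np.r_[q['ee_pos'],q['ee_rot'],q['force']])
print(np.array(s).round(1))
plan(596,-69,90,100,n=1)
E
```

```text
[[ 5.963e+02 -5.960e+01  1.265e+02  1.798e+02  0.000e+00  1.001e+02
  -1.000e-01 -0.000e+00 -2.600e+00]
 [ 5.962e+02 -5.960e+01  1.265e+02  1.798e+02  0.000e+00  1.001e+02
  -0.000e+00  1.800e+00 -2.100e+00]
 [ 5.961e+02 -5.970e+01  1.263e+02  1.799e+02  0.000e+00  1.001e+02
  -2.000e-01  3.000e-01 -1.500e+00]
 [ 5.959e+02 -5.980e+01  1.261e+02  1.799e+02  0.000e+00  1.001e+02
  -4.000e-01 -1.000e-01 -1.900e+00]]
from [595.9 -59.8 126.1] 100.1 [1.7988e+02 3.0000e-02] rows 1
(np.float64(-0.91), np.float64(-0.15), np.float64(3.61), np.float64(0.0011))
```

Call:
move_arm(plan=[{"tx": -0.9,"ty": -0.2,"tz": 0.5,"wx": 0,"wy": 0,"wz": 0},{"tx": 0,"ty": 0,"tz": 1.5,"wx": 0,"wy": 0,"wz": 0},{"tx": 0,"ty": 0,"tz": 1.2,"wx": 0,"wy": 0,"wz": 0},{"tx": 0,"ty": 0,"tz": 0,"wx": 0,"wy": 0,"wz": 0},{"tx": 0,"ty": 0,"tz": 0,"wx": 0,"wy": 0,"wz": 0},{"tx": 0,"ty": 0,"tz": 0,"wx": 0,"wy": 0,"wz": 0}])

```text
time_s: 18.95
ee_pos: [595.3, -69.7, 93.5]
ee_rot: [179.9, 0.0, 100.0]
force: [0.5, -0.9, -1.4]
gripper_width: 13.7
gripper_force: 30.0
```

```bash
python3 - <<'E'
from h import *
s=[]
for i in range(3):
    g=grab('wrist','w9'); q=env.state(); s.append(np.r_[q['ee_pos'],q['ee_rot'],q['force']])
print(np.array(s).round(1))
E
```

```text
[[ 5.955e+02 -6.960e+01  9.380e+01  1.799e+02  0.000e+00  1.000e+02
   7.000e-01 -6.000e-01 -1.800e+00]
 [ 5.955e+02 -6.960e+01  9.390e+01  1.799e+02  0.000e+00  1.000e+02
   2.000e-01  2.000e-01 -2.900e+00]
 [ 5.954e+02 -6.950e+01  9.380e+01  1.799e+02  0.000e+00  1.000e+02
  -0.000e+00  8.000e-01 -1.800e+00]]
```

Call:
move_arm(plan=[{"tx": 0.1,"ty": 0,"tz": 0.6,"wx": 0,"wy": 0,"wz": 0},{"tx": 0,"ty": 0.1,"tz": 0.6,"wx": 0,"wy": 0,"wz": 0},{"tx": 0,"ty": 0,"tz": 0.4,"wx": 0,"wy": 0,"wz": 0},{"tx": 0,"ty": 0,"tz": 0.4,"wx": 0,"wy": 0,"wz": 0},{"tx": 0,"ty": 0,"tz": 0.3,"wx": 0,"wy": 0,"wz": 0},{"tx": 0,"ty": 0,"tz": 0.3,"wx": 0,"wy": 0,"wz": 0},{"tx": 0,"ty": 0,"tz": 0.2,"wx": 0,"wy": 0,"wz": 0},{"tx": 0,"ty": 0,"tz": 0,"wx": 0,"wy": 0,"wz": 0},{"tx": 0,"ty": 0,"tz": 0,"wx": 0,"wy": 0,"wz": 0},{"tx": 0,"ty": 0,"tz": 0,"wx": 0,"wy": 0,"wz": 0}])

```text
time_s: 19.93
ee_pos: [595.8, -68.2, 65.1]
ee_rot: [180.0, 0.0, 100.0]
force: [-0.1, 1.0, -1.2]
gripper_width: 13.8
gripper_force: 30.0
```

Call:
move_arm(plan=[{"tx": 0,"ty": 0,"tz": 0.1,"wx": 0,"wy": 0,"wz": 0},{"tx": 0,"ty": 0,"tz": 0.1,"wx": 0,"wy": 0,"wz": 0},{"tx": 0,"ty": 0,"tz": 0.1,"wx": 0,"wy": 0,"wz": 0},{"tx": 0,"ty": 0,"tz": 0,"wx": 0,"wy": 0,"wz": 0},{"tx": 0,"ty": 0,"tz": 0,"wx": 0,"wy": 0,"wz": 0}])

```text
time_s: 20.35
ee_pos: [596.4, -68.2, 63.0]
ee_rot: [179.9, 0.0, 100.0]
force: [0.1, 0.2, 4.9]
gripper_width: 14.0
gripper_force: 30.0
```

Call:
move_arm(plan=[{"tx": 0,"ty": 0,"tz": 0,"wx": 0,"wy": 0,"wz": 0},{"tx": 0,"ty": 0,"tz": 0,"wx": 0,"wy": 0,"wz": 0},{"tx": 0,"ty": 0,"tz": 0,"wx": 0,"wy": 0,"wz": 0},{"tx": 0,"ty": 0,"tz": 0,"wx": 0,"wy": 0,"wz": 0},{"tx": 0,"ty": 0,"tz": -1,"wx": 0,"wy": 0,"wz": 0},{"tx": 0,"ty": 0,"tz": -3,"wx": 0,"wy": 0,"wz": 0},{"tx": 0,"ty": 0,"tz": -4,"wx": 0,"wy": 0,"wz": 0},{"tx": 0,"ty": 0,"tz": -4,"wx": 0,"wy": 0,"wz": 0},{"tx": -1.5,"ty": 0,"tz": -3,"wx": 0,"wy": 0,"wz": 0},{"tx": -1.5,"ty": 0,"tz": -2,"wx": 0,"wy": 0,"wz": 0},{"tx": 0,"ty": 0,"tz": 0,"wx": 0,"wy": 0,"wz": 0},{"tx": 0,"ty": 0,"tz": 0,"wx": 0,"wy": 0,"wz": 0}], gripper=3.5)

```text
time_s: 21.35
ee_pos: [600.9, -98.4, 233.0]
ee_rot: [179.9, 0.0, 100.0]
force: [-0.2, 0.7, -0.9]
gripper_width: 35.2
gripper_force: 0.0
```

```bash
python3 - <<'E'
from h import *
s=env.state();print(s['time_s'],s['ee_pos'],s['ee_rot'],s['gripper_width'])
g=grab('wrist','w10')
# fit lid roof: edge correlation of the predicted outlines over pose
gray=cv2.GaussianBlur(cv2.cvtColor(g['color'],cv2.COLOR_RGB2GRAY),(3,3),0).astype(np.float32)
E=np.hypot(cv2.Sobel(gray,5,1,0),cv2.Sobel(gray,5,0,1));E=np.minimum(cv2.GaussianBlur(E,(3,3),0),150)
def pts(hw,hl,x,y,yaw):
    t=np.linspace(-1,1,60);q=np.vstack([np.c_[t*hw,0*t-hl],np.c_[t*hw,0*t+hl],np.c_[0*t-hw,t*hl],np.c_[0*t+hw,t*hl]])
    a=np.radians(yaw);return q@np.array([[np.cos(a),np.sin(a)],[-np.sin(a),np.cos(a)]])+[x,y]
V=np.array(g['view']);f=K(g)
def score(hw,hl,z,x,y,yaw):
    P=np.c_[pts(hw,hl,x,y,yaw),np.full(240,z)]@V[:3,:3].T+V[:3,3]
    u=(g['cx']-f*P[:,0]/P[:,2]).astype(np.float32);v=(g['cy']+f*P[:,1]/P[:,2]).astype(np.float32)
    return cv2.remap(E,u[None],v[None],1).mean()
for nm,hw,hl,z in [('roof',41,57,62),('ridge',7,22,80)]:
    r=[(score(hw,hl,z,x,y,w),x,y,w) for x in np.arange(587,606,1) for y in np.arange(-80,-58,1) for w in (6,8,9,10,11,12,14)]
    print(nm,[tuple(np.round(q,1)) for q in sorted(r)[::-1][:4]])
E
```

```text
21.35 [600.86637231 -98.41179123 232.95457243] [1.79922131e+02 3.73157584e-02 9.99592934e+01] 35.15267993126127
roof [(np.float64(60.0), np.float64(587.0), np.float64(-73.0), np.float64(6.0)), (np.float64(57.3), np.float64(587.0), np.float64(-74.0), np.float64(6.0)), (np.float64(56.5), np.float64(588.0), np.float64(-73.0), np.float64(6.0)), (np.float64(55.8), np.float64(591.0), np.float64(-73.0), np.float64(6.0))]
ridge [(np.float64(99.8), np.float64(591.0), np.float64(-68.0), np.float64(8.0)), (np.float64(99.7), np.float64(590.0), np.float64(-68.0), np.float64(9.0)), (np.float64(99.5), np.float64(591.0), np.float64(-68.0), np.float64(9.0)), (np.float64(99.3), np.float64(590.0), np.float64(-68.0), np.float64(8.0))]
```

```bash
python3 - <<'E'
from h import *
plan(466.5,-44.5,120,95.4,n=6)
E
```

```text
from [600.  -97.7 231.3] 100.0 [-1.799e+02 -4.000e-02] rows 6
(np.float64(1.26), np.float64(-2.04), np.float64(1.85), np.float64(0.0134))
(np.float64(1.23), np.float64(-2.05), np.float64(1.85), np.float64(0.0134))
(np.float64(1.21), np.float64(-2.07), np.float64(1.85), np.float64(0.0134))
(np.float64(1.18), np.float64(-2.09), np.float64(1.85), np.float64(0.0134))
(np.float64(1.15), np.float64(-2.1), np.float64(1.85), np.float64(0.0134))
(np.float64(1.12), np.float64(-2.12), np.float64(1.85), np.float64(0.0134))
```

Call:
move_arm(plan=[{"tx": 1.3,"ty": -2.0,"tz": 0,"wx": 0,"wy": 0,"wz": 0.013},{"tx": 1.2,"ty": -2.1,"tz": 0,"wx": 0,"wy": 0,"wz": 0.013},{"tx": 1.2,"ty": -2.1,"tz": 1,"wx": 0,"wy": 0,"wz": 0.013},{"tx": 1.2,"ty": -2.1,"tz": 2,"wx": 0,"wy": 0,"wz": 0.013},{"tx": 1.1,"ty": -2.1,"tz": 4,"wx": 0,"wy": 0,"wz": 0.014},{"tx": 1.1,"ty": -2.1,"tz": 4,"wx": 0,"wy": 0,"wz": 0.014},{"tx": 0,"ty": 0,"tz": 0,"wx": 0,"wy": 0,"wz": 0},{"tx": 0,"ty": 0,"tz": 0,"wx": 0,"wy": 0,"wz": 0},{"tx": 0,"ty": 0,"tz": 0,"wx": 0,"wy": 0,"wz": 0},{"tx": 0,"ty": 0,"tz": 0,"wx": 0,"wy": 0,"wz": 0}], gripper=3.2)

```text
time_s: 22.23
ee_pos: [474.0, -47.1, 131.5]
ee_rot: [179.8, 0.0, 95.5]
force: [0.1, 0.1, 0.6]
gripper_width: 31.9
gripper_force: 0.0
```

Call:
move_arm(plan=[{"tx": 0.2,"ty": -0.7,"tz": 1,"wx": 0,"wy": 0,"wz": 0},{"tx": 0,"ty": 0,"tz": 2,"wx": 0,"wy": 0,"wz": 0},{"tx": 0,"ty": 0,"tz": 0,"wx": 0,"wy": 0,"wz": 0},{"tx": 0,"ty": 0,"tz": 0,"wx": 0,"wy": 0,"wz": 0},{"tx": 0,"ty": 0,"tz": 0,"wx": 0,"wy": 0,"wz": 0},{"tx": 0,"ty": 0,"tz": 0,"wx": 0,"wy": 0,"wz": 0}])

```text
time_s: 22.73
ee_pos: [466.0, -45.8, 101.5]
ee_rot: [179.8, 0.0, 95.4]
force: [-0.3, 0.0, 0.1]
gripper_width: 32.1
gripper_force: 0.0
```

```bash
python3 - <<'E'
from h import *
g=grab('wrist','w11');q=env.state();print(q['ee_pos'],q['ee_rot'])
# lid edges in top view: red-ish? handle check: bright/grey pixels on red rows
c=g['color'].astype(int)
u,v=proj(g,(466.5,-44.5,62));print(u,v)
for dy in (-40,-25):
    x,y=466.5-0.096*0+dy*0,-44.5
for y in (-10,0):
    u,v=proj(g,(466.5-(y+44.5)*.096,y,62));r=c[int(v),int(u)-25:int(u)+26,1];print(u,v,r.tolist())
E
```

```text
[465.72110796 -45.79140096 101.36038329] [1.79857786e+02 2.44478805e-02 9.54380631e+01]
318.8 225.6
318.7 174.3 [13, 25, 29, 26, 30, 23, 25, 29, 16, 31, 28, 27, 38, 70, 92, 101, 111, 112, 116, 116, 120, 125, 122, 117, 113, 111, 105, 103, 98, 89, 66, 32, 25, 29, 31, 28, 32, 25, 32, 33, 32, 35, 33, 33, 34, 36, 38, 31, 36, 38, 37]
318.7 158.5 [27, 19, 26, 26, 28, 27, 21, 24, 29, 31, 24, 18, 46, 75, 94, 102, 108, 112, 113, 116, 120, 121, 123, 118, 111, 113, 112, 104, 100, 91, 64, 39, 26, 39, 37, 34, 38, 34, 34, 33, 36, 33, 35, 31, 40, 36, 33, 32, 38, 29, 34]
```

Call:
move_arm(plan=[{"tx": 0,"ty": 0,"tz": 2,"wx": 0,"wy": 0,"wz": 0},{"tx": 0,"ty": 0,"tz": 2,"wx": 0,"wy": 0,"wz": 0},{"tx": 0,"ty": 0,"tz": 1.2,"wx": 0,"wy": 0,"wz": 0},{"tx": 0,"ty": 0,"tz": 0.5,"wx": 0,"wy": 0,"wz": 0},{"tx": 0,"ty": 0,"tz": 0,"wx": 0,"wy": 0,"wz": 0},{"tx": 0,"ty": 0,"tz": 0,"wx": 0,"wy": 0,"wz": 0},{"tx": 0,"ty": 0,"tz": 0,"wx": 0,"wy": 0,"wz": 0},{"tx": 0,"ty": 0,"tz": 0,"wx": 0,"wy": 0,"wz": 0}])

```text
time_s: 23.45
ee_pos: [465.3, -45.7, 44.2]
ee_rot: [179.9, 0.0, 95.4]
force: [0.4, 0.6, 0.2]
gripper_width: 32.1
gripper_force: 0.0
```

Call:
move_arm(plan=[{"tx": 0,"ty": 0,"tz": 0,"wx": 0,"wy": 0,"wz": 0},{"tx": 0,"ty": 0,"tz": 0,"wx": 0,"wy": 0,"wz": 0},{"tx": 0,"ty": 0,"tz": 0,"wx": 0,"wy": 0,"wz": 0},{"tx": 0,"ty": 0,"tz": 0,"wx": 0,"wy": 0,"wz": 0},{"tx": 0,"ty": 0,"tz": 0,"wx": 0,"wy": 0,"wz": 0},{"tx": 0,"ty": 0,"tz": 0,"wx": 0,"wy": 0,"wz": 0}], gripper=0.6, force=20)

```text
time_s: 23.95
ee_pos: [464.4, -45.6, 43.4]
ee_rot: [-180.0, -0.0, 95.4]
force: [-0.2, -0.5, 2.8]
gripper_width: 10.2
gripper_force: 20.0
```

Call:
move_arm(plan=[{"tx": 0,"ty": 0.2,"tz": 0,"wx": 0,"wy": 0,"wz": 0},{"tx": 0,"ty": 0.4,"tz": 0,"wx": 0,"wy": 0,"wz": 0},{"tx": 0,"ty": 0.6,"tz": 0,"wx": 0,"wy": 0,"wz": 0},{"tx": 0,"ty": 0.8,"tz": 0,"wx": 0,"wy": 0,"wz": 0},{"tx": 0,"ty": 0.9,"tz": 0,"wx": 0,"wy": 0,"wz": 0},{"tx": 0,"ty": 0.9,"tz": 0,"wx": 0,"wy": 0,"wz": 0},{"tx": 0,"ty": 0.9,"tz": 0,"wx": 0,"wy": 0,"wz": 0},{"tx": 0,"ty": 0.9,"tz": 0,"wx": 0,"wy": 0,"wz": 0},{"tx": 0,"ty": 0.9,"tz": 0,"wx": 0,"wy": 0,"wz": 0},{"tx": 0,"ty": 0.9,"tz": 0,"wx": 0,"wy": 0,"wz": 0},{"tx": 0,"ty": 0.9,"tz": 0,"wx": 0,"wy": 0,"wz": 0},{"tx": 0,"ty": 0.9,"tz": 0,"wx": 0,"wy": 0,"wz": 0}])

```text
time_s: 24.95
ee_pos: [557.5, -36.9, 43.4]
ee_rot: [180.0, 0.0, 95.5]
force: [-2.1, -1.5, 5.5]
gripper_width: 10.1
gripper_force: 20.0
```

Call:
move_arm(plan=[{"tx": 0,"ty": 0.8,"tz": 0,"wx": 0,"wy": 0,"wz": 0},{"tx": 0,"ty": 0.8,"tz": 0,"wx": 0,"wy": 0,"wz": 0},{"tx": 0,"ty": 0.8,"tz": 0,"wx": 0,"wy": 0,"wz": 0},{"tx": 0,"ty": 0.8,"tz": 0,"wx": 0,"wy": 0,"wz": 0},{"tx": 0,"ty": 0.7,"tz": 0,"wx": 0,"wy": 0,"wz": 0},{"tx": 0,"ty": 0.6,"tz": 0,"wx": 0,"wy": 0,"wz": 0},{"tx": 0,"ty": 0.4,"tz": 0,"wx": 0,"wy": 0,"wz": 0},{"tx": 0,"ty": 0.3,"tz": 0,"wx": 0,"wy": 0,"wz": 0},{"tx": 0,"ty": 0.2,"tz": 0,"wx": 0,"wy": 0,"wz": 0},{"tx": 0,"ty": 0,"tz": 0,"wx": 0,"wy": 0,"wz": 0},{"tx": 0,"ty": 0,"tz": 0,"wx": 0,"wy": 0,"wz": 0}])

```text
time_s: 25.87
ee_pos: [611.0, -32.0, 43.4]
ee_rot: [179.9, 0.0, 95.4]
force: [1.8, -2.7, 4.5]
gripper_width: 10.1
gripper_force: 20.0
```

Call:
move_arm(plan=[{"tx": 0,"ty": 0.2,"tz": 0,"wx": 0,"wy": 0,"wz": 0},{"tx": 0,"ty": 0.2,"tz": 0,"wx": 0,"wy": 0,"wz": 0},{"tx": 0,"ty": 0.2,"tz": 0,"wx": 0,"wy": 0,"wz": 0},{"tx": 0,"ty": 0.2,"tz": 0,"wx": 0,"wy": 0,"wz": 0},{"tx": 0,"ty": 0.2,"tz": 0,"wx": 0,"wy": 0,"wz": 0},{"tx": 0,"ty": 0,"tz": 0,"wx": 0,"wy": 0,"wz": 0}])

```text
time_s: 26.37
ee_pos: [620.2, -31.1, 43.4]
ee_rot: [180.0, 0.0, 95.4]
force: [0.1, -3.6, 4.5]
gripper_width: 10.7
gripper_force: 20.0
```

Call:
move_arm(plan=[{"tx": 0,"ty": 0.1,"tz": 0,"wx": 0,"wy": 0,"wz": 0},{"tx": 0,"ty": 0.1,"tz": 0,"wx": 0,"wy": 0,"wz": 0},{"tx": 0,"ty": 0.1,"tz": 0,"wx": 0,"wy": 0,"wz": 0},{"tx": 0,"ty": 0.1,"tz": 0,"wx": 0,"wy": 0,"wz": 0},{"tx": 0,"ty": 0.1,"tz": 0,"wx": 0,"wy": 0,"wz": 0},{"tx": 0,"ty": 0,"tz": 0,"wx": 0,"wy": 0,"wz": 0},{"tx": 0,"ty": 0,"tz": 0,"wx": 0,"wy": 0,"wz": 0}])

```text
time_s: 26.95
ee_pos: [624.8, -30.6, 43.4]
ee_rot: [180.0, 0.0, 95.5]
force: [0.5, -3.6, 4.9]
gripper_width: 10.1
gripper_force: 20.0
```

Call:
move_arm(plan=[{"tx": 0,"ty": 0.1,"tz": 0,"wx": 0,"wy": 0,"wz": 0},{"tx": 0,"ty": 0.1,"tz": 0,"wx": 0,"wy": 0,"wz": 0},{"tx": 0,"ty": 0.1,"tz": 0,"wx": 0,"wy": 0,"wz": 0},{"tx": 0,"ty": 0,"tz": 0,"wx": 0,"wy": 0,"wz": 0},{"tx": 0,"ty": 0,"tz": 0,"wx": 0,"wy": 0,"wz": 0}])

```text
time_s: 27.37
ee_pos: [625.6, -30.6, 43.4]
ee_rot: [-179.7, 0.0, 95.5]
force: [-4.5, -3.6, 8.8]
gripper_width: 10.5
gripper_force: 20.0
```

Call:
move_arm(plan=[{"tx": 0,"ty": 0.1,"tz": 0,"wx": 0,"wy": 0,"wz": 0},{"tx": 0,"ty": 0.1,"tz": 0,"wx": 0,"wy": 0,"wz": 0},{"tx": 0,"ty": 0.1,"tz": 0,"wx": 0,"wy": 0,"wz": 0},{"tx": 0,"ty": 0,"tz": 0,"wx": 0,"wy": 0,"wz": 0},{"tx": 0,"ty": 0,"tz": 0,"wx": 0,"wy": 0,"wz": 0}])

```text
time_s: 27.78
ee_pos: [625.6, -30.6, 43.3]
ee_rot: [-179.4, 0.0, 95.5]
force: [-10.3, -4.5, 13.7]
gripper_width: 10.1
gripper_force: 20.0
```

Call:
move_arm(plan=[{"tx": 0,"ty": -0.2,"tz": 0,"wx": 0,"wy": 0,"wz": 0},{"tx": 0,"ty": -0.2,"tz": 0,"wx": 0,"wy": 0,"wz": 0},{"tx": 0,"ty": 0,"tz": 0,"wx": 0,"wy": 0,"wz": 0}])

```text
time_s: 28.03
ee_pos: [625.7, -30.6, 43.4]
ee_rot: [-179.9, 0.0, 95.4]
force: [-2.3, -3.4, 7.5]
gripper_width: 10.4
gripper_force: 20.0
```

Call:
move_arm(plan=[{"tx": 0,"ty": 0,"tz": 0,"wx": 0,"wy": 0,"wz": 0},{"tx": 0,"ty": 0,"tz": 0,"wx": 0,"wy": 0,"wz": 0},{"tx": 0,"ty": 0,"tz": 0,"wx": 0,"wy": 0,"wz": 0},{"tx": 0,"ty": 0,"tz": -1,"wx": 0,"wy": 0,"wz": 0},{"tx": 0,"ty": 0,"tz": -2,"wx": 0,"wy": 0,"wz": 0},{"tx": 0,"ty": 0,"tz": -3,"wx": 0,"wy": 0,"wz": 0},{"tx": 0,"ty": 0,"tz": -3,"wx": 0,"wy": 0,"wz": 0},{"tx": 0,"ty": -2,"tz": -3,"wx": 0,"wy": 0,"wz": 0},{"tx": -2,"ty": -3,"tz": -3,"wx": 0,"wy": 0,"wz": 0},{"tx": -2,"ty": -3,"tz": -3,"wx": 0,"wy": 0,"wz": 0},{"tx": 0,"ty": 0,"tz": 0,"wx": 0,"wy": 0,"wz": 0},{"tx": 0,"ty": 0,"tz": 0,"wx": 0,"wy": 0,"wz": 0}], gripper=3)

```text
time_s: 29.03
ee_pos: [557.4, -73.0, 219.0]
ee_rot: [179.7, 0.0, 95.3]
force: [0.3, 0.2, -0.0]
gripper_width: 29.9
gripper_force: 0.0
```

```bash
python3 - <<'E'
from h import *
g=grab('wrist','w12');c=g['color'].astype(int);q=env.state();print(q['ee_pos'],q['time_s'])
for y in (-5,5):
    u,v=proj(g,(625.6-(y+30.6)*.096,y,62));print('handle pred',u,v,c[int(v),int(u)-20:int(u)+21,1].tolist())
# front/unit gap: pixels across the joint at y=60, z=91..100
for x in range(630,700,3):
    u,v=proj(g,(x-60*.096,60,91));print(x,c[int(v),int(u)].tolist() if 0<=v<400 and 0<=u<640 else None,end=' ')
E
```

```text
[557.27060149 -72.34582378 217.2758028 ] 29.0833
handle pred 393.6 120.9 [30, 18, 23, 33, 27, 32, 30, 23, 32, 32, 36, 36, 28, 29, 38, 44, 68, 97, 113, 126, 132, 143, 157, 159, 147, 136, 127, 103, 63, 36, 40, 37, 39, 40, 46, 43, 39, 39, 42, 42, 40]
handle pred 394.3 109.9 [25, 28, 31, 33, 39, 29, 30, 26, 35, 23, 30, 34, 39, 33, 42, 74, 127, 165, 189, 208, 223, 228, 229, 223, 212, 195, 172, 123, 60, 39, 39, 39, 40, 41, 39, 42, 40, 44, 42, 42, 40]
630 [206, 45, 42] 633 [205, 43, 41] 636 [206, 48, 47] 639 [133, 115, 102] 642 [134, 117, 105] 645 [131, 117, 103] 648 [132, 118, 104] 651 [133, 119, 105] 654 [130, 116, 105] 657 [156, 144, 127] 660 [228, 231, 233] 663 [228, 231, 234] 666 [226, 230, 234] 669 [229, 232, 236] 672 [208, 187, 159] 675 [135, 123, 111] 678 [184, 180, 179] 681 [229, 232, 236] 684 [229, 232, 236] 687 [229, 232, 235] 690 [230, 232, 236] 693 [228, 232, 235] 696 [228, 232, 236] 699 [229, 233, 236]
```

```bash
python3 -c "
from h import *
print(env.job_done())"
```

```text
the job is handed in; nothing more can be done
None
```

I handed the job in at about 29 s of the 72 s allowed: soap flat in the dish, cover felt seated at the expected height, and drawer pushed gently to its stop. I couldn't confirm the cover's sideways position from the camera, and no verdict came back.

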